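Centre a spring housing under a bench press and ready the circlip pliers over its circlip

ROBOT

A 6-joint arm with a two-finger parallel gripper is mounted at the origin on the work surface. World frame = base frame: x ahead of the robot, y to its left, z up, the work surface at z = 0. Lengths are in m, angles in rad, forces in N, time in s.
With the tool pointing down it reaches from about 0.35 to 0.975 m from the base axis. Payload 4.9 kg.
Tool frame: the origin (TCP) lies between the finger pads; the fingertips stand 11 mm ahead of it and the grasp point (between the pads) lies 8 mm behind it; z points along the fingers, y is the line along which they close (so a half turn about z gives the same grasp; the last joint's range is limited). The gripper opens to 85 mm and grips with 20 to 120 N. Pads are 22 mm wide; open, the fingers measure 114 mm over their backs; the gripper's body (76 mm by 85 mm) begins 54 mm behind the grasp point. The pads swing forward as they close: fully open they stand 13 mm farther back than shut.
Start: joints at [1.228, 0.053, 1.613, -0, 1.476, -0.119], TCP at [0.139, 0.609, 0.242] pointing down, gripper open.
Joint ranges: [-3.01, 3.01], [-1.01, 2.22], [0.06, 2.58], [-1.02, 4.17], [0.09, 2.62], [-3.14, 3.14]. Speed limits (rad/s): [2.57, 2.57, 3.14, 3.14, 3.14, 3.14].

INTERFACE

Orientations are given as a unit quaternion [x, y, z, w].
In Python, from workcell import readout, viewer, order gives the robot as it stands.
- The arm moves only by the tool step_arm, never from a script. Its argument "plan" is a list of rows, each an object of numbers: "claw": the finger opening in m, from 0 to 0.0854; "tx", "ty", "tz": the shift along the tool's x, y, z in m; "rx", "ry", "rz": the turn, a rotation vector about the tool's x, y, z in rad. A call has 1 to 5 rows; each row shifts and turns the commanded pose from where the row before left it, along the tool's axes as they then stand; what a row does not reach is not made up. A row lasts 1/8 s, in which the tool goes at most 62.5 mm and 10.7 degrees, less where a joint would pass 70% of its speed; a pose out of reach is approached as far as the arm can. A call is refused whole if a number of a shift passes 0.0625 or a number of a turn 0.188, either way. A call with a gripper value outside its range is refused whole. The fingers move at their own pace and stop on an object; "force" is the grip in N (left out, the last holds). Time passes only in rows, so rows that do not move let the fingers close. It gives the time, the measured TCP pose, the force, the opening and the grip force at its end, in the units of the state.
- readout.sense(): the state, without advancing time (a new reading comes with each control period).
- viewer.read_camera(name): name is "scene" or "side" or "wrist"; returns a dict with "img" (420x560x3 uint8, blue, green, red), "K" (3x3 intrinsics, pixels), "view" (4x4, takes a point from world to camera coordinates); the wrist camera has in their place "hand_eye" (4x4, takes a point from camera to tool coordinates, whose origin is the TCP and whose axes are the flange's). Camera axes: x right, y down, z forward; pixel columns grow to the right and rows downward; lengths in m; the calibration is good to about 2 mm. A picture is of the moment at which its call begins: read the wrist's pose just before it. There is no depth.
- order.hand_in(): hands the job in; it is judged then, once.
The state is a dict: "clock": time; "joint_pos": joint angles; "dq": joint speeds; "effort": joint torques, N m; "tcp_pos": TCP position; "tcp_rot": TCP orientation; "ft_force": force on the tool from outside, world axes, zero at the start; "wrist_torque": the same for the moment, N m; "opening": finger opening in m; "finger_force": force on a finger pad.
Only numpy, scipy, OpenCV 4.12 (cv2) and the standard library are available. Lean on these libraries where they do the work, as an engineer would, in place of code of your own. Each camera call takes 0.05 s, during which the arm holds its last target. There are 200 camera calls.

TASK

A spring-loaded brass cap is held in the milled aluminium housing by a circlip: slide the housing along the bench press's base plate, without lifting it, until the red dot on the cap is centred under the press ram, and let go of it. Then take the red-handled circlip pliers off their rest and hold them level in the air with one pin just above each of the two white-ringed holes in the circlip's ears, handles squeezed so that the pins stand as far apart as the holes. Finish while holding the pliers like that, steady and resting on nothing, ready to take the circlip once the cap is pressed down, and leave everything else on the bench where it is.

Things in the scene. Friction and masses are not known exactly. Their poses are not given: they have to be found in the camera images.
- press: Fixed green bench press. Origin on the table, on the ram axis. Steel base plate, top 30 mm up, x +-120 mm, y -200 to +190 mm. Column at +y (y 99 to 171 mm). Head from the column to y = -30 mm, x +-26 mm, 190 to 285 mm up, pinion hub out to x = -45 and +55 mm; hand lever on the +x side up to 490 mm. The ram, 20 mm square, hangs from the head and stands still.
- ram_nose (a point): Centre of the round lower face (20 mm across) of the press ram, 118 mm above the table: the fixed tool tip that the red dot must lie under.
- housing: Loose milled aluminium housing on the press's base plate, 92 x 92 x 45 mm, 0.55 to 0.85 kg. Origin: centre of its underside, z up. In its top a 72 mm bore, 8 mm deep, holds the brass cap and over it the black circlip, whose gap and two ears lie on the housing's -x side. A lug sticks out of its -y side. It starts some 75 to 130 mm from the ram axis, on the press's -y side.
- cap_mark (a point): The red dot (7 mm) at the centre of the brass cap, on the housing's vertical axis, 40 mm above the housing's underside.
- lug_middle (a point): Where to grasp the housing's lug: 84 mm from the housing's axis along its -y, 20 mm above its underside. The lug is a bar 30 mm wide (along the housing's x), 24 mm high (8 to 32 mm above the underside), from the housing's side face at 46 mm to its free end at 102 mm.
- hole_left (a point): Centre, on the upper face, of the white-ringed hole in the circlip's ear on the housing's +y side: 28.9 mm from the housing's axis along its -x and 8 mm along its +y, 42.5 mm above its underside (2.5 mm below its top face). The two holes are 16 mm apart, each in a round ear 10 mm across.
- hole_right (a point): The same on the housing's -y side: 28.9 mm along -x and 8 mm along -y from the axis.
- pliers: Loose bent-nose internal circlip pliers, 0.18 kg, sprung open; squeezing the handles brings the pins together. Origin on the pivot axis at the underside; x along the midline towards the nose, z up. Handles 14 mm high (z 0 to 14 mm), 12 mm thick, 30 to 138 mm behind the pivot. The pins, 45 mm ahead of it, point down to 18 mm below the underside. At first level on the rest, underside 42 mm up.
- pliers_grip (a point): Point on the pliers' midline half-way between the red handles, 70 mm behind the pivot, close to the balance point, and at the handles' mid-height (7 mm above the underside). Here the handles measure 57 mm over their outsides when let go; the outsides are parallel and 39 mm apart when the pins are 16 mm apart. The pads press on the outsides.
- pin_left (a point): Lower end of the pin (3 mm thick) on the pliers' +y side.
- pin_right (a point): Lower end of the pin (3 mm thick) on the pliers' -y side. The pins are 28 mm apart when the pliers are let go.
- handle_left (a joint): How far the left handle (and by the linkage the right one alike) is squeezed, rad: 0 when let go, at most 0.25. The pins close by 90 mm per rad: 28 mm apart at 0, 16 mm at 0.133. Sprung: each handle pushes back on a finger at the grip point with about 6 N at the start of the squeeze and 14 N at 0.133.
- plier_rest: Fixed aluminium rest of the pliers. Origin on the table below their pivot, x as theirs. Base 6 mm thick, 70 mm wide; saddle 42 mm high under the pivot (x -10 to +12 mm, cheeks at y +-25 mm 52 mm high); cross bar 42 mm high, 104 mm long under the handle ends (x -117 to -129 mm). Between the two the handles are free to grasp from above.
- sample_plate: Milled aluminium sample plate 80 x 95 x 16 mm, loose bystander. Origin at the centre of its underside.
- sample_block: Milled aluminium sample block 60 x 85 x 32 mm, loose bystander. Origin at the centre of its underside.
- tool_holder: Steel taper tool holder standing taper up, 63 mm wide, 105 mm high, loose bystander. Origin at the centre of its underside.
- calculator: Black desk calculator 125 x 75 x 20 mm, loose bystander. Origin at the centre of its underside.
- tape_measure: Yellow tape measure 68 x 36 x 62 mm, loose bystander. Origin at the centre of its underside.
- oil_bottle: White oil bottle, 52 mm wide, 130 mm high, loose bystander. Origin at the centre of its underside.
- hammer: Hammer with a wooden handle, lying, about 300 mm long, loose bystander.
- spare_cap: Spare brass cap, a disc 70 mm across and 9 mm thick, lying on the bench, loose bystander. Origin at the centre of its underside.
Not all that is in view belongs to the job. Leave any blue look-alike of the pliers alone.

How it is judged:
On the way, in this order (a step that is already met when the one before it is completed fails the run):
1. the red dot is centred under the ram (within 4 mm), the housing flat on the base plate and let go (horizontal distance between cap_mark and ram_nose below 0.004 m and z of cap_mark in the frame of press between 0.067 and 0.073 m and linear speed of housing below 0.01 m/s and contact force between the fingers and housing below 0.2 N), for 0.3 s.
2. the pliers are lifted off their rest in the fingers (height (world z) of pliers_grip above 0.08 m and contact force between the fingers and pliers above 2 N and contact force between pliers and plier_rest below 0.1 N), for 0.2 s.
At the end, for the whole second after the job is handed in: Housing flat on the base plate, untouched, red dot within 4 mm of the ram axis. Pliers held in the fingers alone, level within 0.2 rad, steady: a pin within 3 mm of each ear hole's centre seen from above and 1 to 12 mm above it, pins 14 to 18 mm apart (all of step 1 and ((horizontal distance between pin_left and hole_left below 0.003 m and horizontal distance between pin_right and hole_right below 0.003 m) or (horizontal distance between pin_left and hole_right below 0.003 m and horizontal distance between pin_right and hole_left below 0.003 m)) and z of pin_left in the frame of hole_left between 0.001 and 0.012 m and z of pin_right in the frame of hole_left between 0.001 and 0.012 m and distance between pin_left and pin_right between 0.014 and 0.018 m and angle between pliers_grip's own z axis and vertical below 0.2 rad and contact force between the fingers and pliers above 2 N and contact force between pliers and housing below 0.3 N and contact force between pliers and press below 0.3 N and contact force between pliers and plier_rest below 0.3 N and linear speed of pliers below 0.02 m/s and velocity of joint handle_left between -0.05 and 0.05 rad/s); the arm keeps its last pose, push and grip.
It fails at once if the housing is lifted more than 10 mm off the base plate, tipped or pushed off it (z of cap_mark in the frame of press above 0.08 m or z of cap_mark in the frame of press below 0.06 m or angle between housing's own z axis and vertical above 0.15 rad).
It fails at once if a bystander is moved by more than 20 mm (distance of any of sample_plate, sample_block, tool_holder, calculator, tape_measure, oil_bottle, hammer, spare_cap from where it was at the start of the episode above 0.02 m).
It also fails if it takes over 64 s, if anything falls off the work surface, if the arm or the gripper's body presses on something with over 40 N, if the wrist force passes 120 N, or if a joint passes its speed limit or range.

## Working session

There is one attempt and no reset: what is moved stays moved. The work goes in short steps, Python scripts to look and compute and a tool call to move; the robot and the scene stay as the last step left them, time stands still between calls to the robot, and variables do not carry over. Pictures are saved under pics/ and viewed, at most 10 in all, crops included, and the job is handed in when it is done.

Besides the shell and the picture viewer there is one more tool, called as name([rows], argument=value, ...), one row to a line, values as JSON. step_arm: Moves the arm, as the interface text tells. Its arguments: {"type":"object","properties":{"plan":{"type":"array","items":{"type":"object","properties":{"claw":{"type":"number"},"tx":{"type":"number"},"ty":{"type":"number"},"tz":{"type":"number"},"rx":{"type":"number"},"ry":{"type":"number"},"rz":{"type":"number"}}}},"force":{"type":"number"}},"required":["plan"]}

```bash
mkdir -p pics; ls
python3 - <<'E'
from workcell import readout, viewer
import cv2,numpy as np
print(readout.sense())
a=[]
for n in ("scene","side","wrist"):
    r=viewer.read_camera(n); cv2.imwrite(f"pics/{n}0.png",r["img"]); print(n,{k:np.round(v,4).tolist() for k,v in r.items() if k!="img"})
E
```

```text
pics
{'clock': 0.0, 'joint_pos': array([ 1.22801149e+00,  5.33697604e-02,  1.61430921e+00,  2.89108093e-05,
        1.47601935e+00, -1.18961885e-01]), 'dq': array([-5.28459021e-05, -3.85152305e-04,  9.71913880e-04, -2.77799103e-04,
       -5.86260965e-04,  2.72974474e-04]), 'effort': array([-3.46499975e-03, -3.93684018e+01, -3.70174885e+01, -2.84876332e-04,
        7.03864556e-03,  6.61520076e-06]), 'tcp_pos': array([0.13848617, 0.60883743, 0.24104593]), 'tcp_rot': array([ 1.11679336e-01,  9.93743738e-01, -1.02160364e-03, -2.54924322e-04]), 'ft_force': array([-0.32280683,  0.08695247, -0.60988175]), 'wrist_torque': array([-0.01164304, -0.02315025, -0.04633361]), 'finger_force': 0.0, 'opening': 0.08579344628123603}
scene {'K': [[404.8511, 0.0, 274.3973], [0.0, 404.8511, 220.1387], [0.0, 0.0, 1.0]], 'view': [[0.7032, 0.7109, 0.0092, -0.308], [0.4574, -0.4424, -0.7714, -0.1413], [-0.5444, 0.5466, -0.6363, 1.5724], [0.0, 0.0, 0.0, 1.0]]}
side {'K': [[407.6215, 0.0, 282.7269], [0.0, 407.6215, 214.8321], [0.0, 0.0, 1.0]], 'view': [[0.6889, -0.7248, -0.01, -0.329], [-0.4285, -0.3961, -0.8121, 0.2905], [0.5846, 0.5637, -0.5834, 1.1084], [0.0, 0.0, 0.0, 1.0]]}
wrist {'K': [[314.6905, 0.0, 276.8693], [0.0, 314.6905, 212.7263], [0.0, 0.0, 1.0]], 'hand_eye': [[-0.0002, -0.9463, -0.3233, 0.0835], [1.0, -0.0005, 0.0008, -0.0002], [-0.001, -0.3233, 0.9463, -0.1307], [0.0, 0.0, 0.0, 1.0]]}
```

View pics/scene0.png

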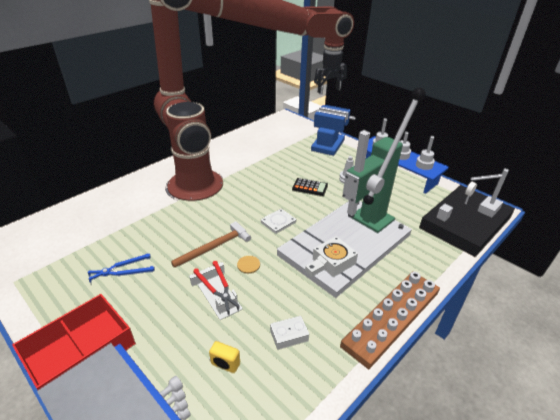

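View pics/side0.png

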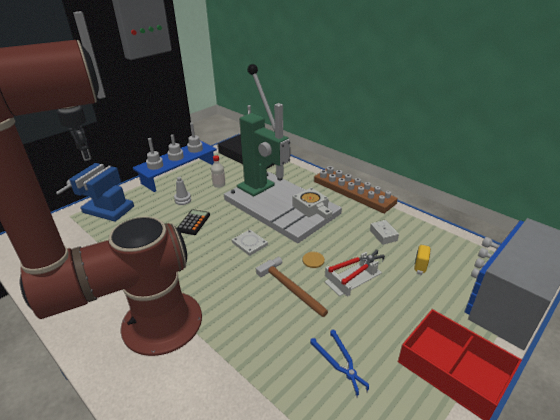

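The scene view shows the housing cap at about (337,252), its lug at (315,267), the press plate around it, the pliers' handles at (212,275) and pivot at (225,295). The side view shows the cap at (311,198) and the pliers at (355,268).

```bash
cat > h.py <<'E'
from workcell import readout, viewer
import cv2,numpy as np
from scipy.spatial.transform import Rotation as R
def shot(n):
    s=readout.sense(); r=viewer.read_camera(n)
    if n=="wrist":
        T=np.eye(4);T[:3,:3]=R.from_quat(s["tcp_rot"]).as_matrix();T[:3,3]=s["tcp_pos"]
        C=T@r["hand_eye"]
    else: C=np.linalg.inv(r["view"])
    return r["img"],r["K"],C,s
def ray(K,C,uv):
    d=C[:3,:3]@np.linalg.solve(K,[uv[0],uv[1],1.]); return C[:3,3],d
def onplane(K,C,uv,z):
    o,d=ray(K,C,uv); return o+d*(z-o[2])/d[2]
def proj(K,C,p):
    q=np.linalg.inv(C)@np.append(p,1.); q=K@q[:3]; return q[:2]/q[2]
def two(a,b):
    A=np.zeros((3,3));B=np.zeros(3)
    for o,d in (a,b):
        d=d/np.linalg.norm(d);P=np.eye(3)-np.outer(d,d);A+=P;B+=P@o
    return np.linalg.solve(A,B)
def blobs(m,amin=5):
    n,l,s,c=cv2.connectedComponentsWithStats(m.astype(np.uint8))
    return [(c[i].round(1).tolist(),int(s[i,4]),s[i,:4].tolist()) for i in range(1,n) if s[i,4]>=amin]
def redmask(im,lo=60):
    b,g,r=[im[...,i].astype(int) for i in range(3)]
    return (r-np.maximum(g,b)>lo)
def rectify(img,K,C,cx,cy,z,half,ppm,ang=0):
    """top view: px->world x along image right rotated by ang"""
    n=int(2*half*ppm); src=np.float32([[0,0],[n,0],[n,n],[0,n]])
    c,s=np.cos(ang),np.sin(ang); W=[]
    for u,v in src:
        a=u/ppm-half;b=half-v/ppm
        W.append(proj(K,C,[cx+c*a-s*b,cy+s*a+c*b,z]))
    H=cv2.getPerspectiveTransform(src,np.float32(W))
    return cv2.warpPerspective(img,H,(n,n),flags=cv2.INTER_LINEAR|cv2.WARP_INVERSE_MAP)
E
python3 - <<'E'
from h import *
for n,pts in (("scene",{"cap":(337,251,.07),"lug":(315,267,.06),"platecorner":(279,250,.03),"near":(336,288,.03),"right":(410,235,.03),"spare":(249,264,.009),"pivot":(226,297,.06),"h1":(203,272,.05),"h2":(218,263,.05),"tape":(224,356,.05),"calc":(310,187,.02),"plate":(278,220,.01)}),("side",{"cap":(311,198,.07),"lug":(331,207,.06),"pc1":(296,235,.03),"pc2":(340,212,.03),"pc3":(225,194,.03),"pivot":(370,259,.06),"ramnose?":(280,180,.118),"knob":(253,70,.49)})):
    im,K,C,s=shot(n)
    for k,(u,v,z) in pts.items(): print(n,k,onplane(K,C,(u,v),z).round(3))
    print(n,[b for b in blobs(redmask(im)) ][:20])
E
```

```text
scene cap [0.661 0.037 0.07 ]
scene lug [ 0.653 -0.051  0.06 ]
scene platecorner [ 0.51  -0.052  0.03 ]
scene near [ 0.729 -0.046  0.03 ]
scene right [0.756 0.301 0.03 ]
scene spare [ 0.475 -0.145  0.009]
scene pivot [ 0.561 -0.301  0.06 ]
scene h1 [ 0.438 -0.285  0.05 ]
scene h2 [ 0.44  -0.233  0.05 ]
scene tape [ 0.687 -0.411  0.05 ]
scene calc [0.343 0.283 0.02 ]
scene plate [0.389 0.066 0.01 ]
scene [([170.9, 183.6], 17, [169, 180, 5, 8]), ([296.1, 185.9], 8, [295, 185, 3, 3]), ([301.0, 186.5], 6, [300, 186, 3, 2]), ([305.3, 187.6], 7, [304, 187, 4, 2]), ([180.9, 193.2], 83, [170, 188, 27, 10]), ([310.0, 188.5], 6, [309, 188, 3, 2]), ([315.2, 189.6], 5, [314, 189, 3, 2]), ([200.7, 194.4], 7, [199, 193, 4, 4]), ([335.0, 251.3], 7, [334, 250, 3, 3]), ([220.1, 273.5], 130, [213, 261, 15, 26]), ([204.0, 280.1], 146, [194, 268, 22, 25]), ([398.0, 328.1], 425, [367, 286, 71, 76]), ([402.5, 300.9], 91, [392, 290, 22, 25]), ([71.6, 339.5], 5511, [13, 294, 122, 95]), ([364.9, 339.7], 157, [354, 324, 26, 30])]
side cap [0.659 0.031 0.07 ]
side lug [ 0.674 -0.049  0.06 ]
side pc1 [ 0.501 -0.04   0.03 ]
side pc2 [ 0.707 -0.067  0.03 ]
side pc3 [0.503 0.331 0.03 ]
side pivot [ 0.537 -0.303  0.06 ]
side ramnose? [0.617 0.144 0.118]
side knob [0.612 0.254 0.49 ]
side [([133.1, 31.8], 17, [131, 30, 5, 5]), ([215.6, 157.5], 30, [213, 155, 6, 6]), ([200.2, 219.4], 5, [199, 219, 3, 2]), ([198.2, 222.2], 6, [197, 221, 3, 3]), ([194.8, 226.6], 12, [193, 224, 5, 6]), ([343.2, 263.9], 139, [329, 257, 31, 15]), ([354.1, 273.7], 134, [342, 264, 26, 20]), ([459.2, 362.8], 7295, [398, 309, 124, 111])]
```

step_arm([
  {"tx": -0.03,"ty": -0.035,"tz": -0.015},
  {"tx": -0.036,"ty": -0.042,"tz": -0.015},
  {"tx": -0.036,"ty": -0.042,"tz": -0.015},
  {"tx": -0.036,"ty": -0.042,"tz": -0.015},
  {"tx": -0.036,"ty": -0.042},
])

```text
validation failed for argument at $.pl...
```

step_arm([
  {"tx": -0.036,"ty": -0.042},
  {"tx": -0.036,"ty": -0.042},
  {"tx": -0.036,"ty": -0.042},
  {"tx": -0.036,"ty": -0.042},
  {"tx": -0.036,"ty": -0.042},
])

```text
validation failed for argument at $.pl...
```

step_arm([
  {"tx": -0.036,"ty": -0.042,"rz": -0.11},
  {"tx": -0.036,"ty": -0.042,"rz": -0.11},
  {},
  {},
])

```text
validation failed for argument at $.pl...
```

Run:
```python
from h import *
im,K,C,s=shot("wrist"); print(s["tcp_pos"],s["tcp_rot"],s["joint_pos"])
cv2.imwrite("pics/w1.png",cv2.resize(im,(800,600)))
print(blobs(redmask(im)))
```

```text
[0.13863298 0.60913745 0.24168614] [ 1.11674320e-01  9.93744736e-01 -4.84012769e-04 -1.04812045e-04] [ 1.22797118e+00  5.30558173e-02  1.61356344e+00 -1.75715847e-05
  1.47596370e+00 -1.19007948e-01]
[]
```

View pics/w1.png

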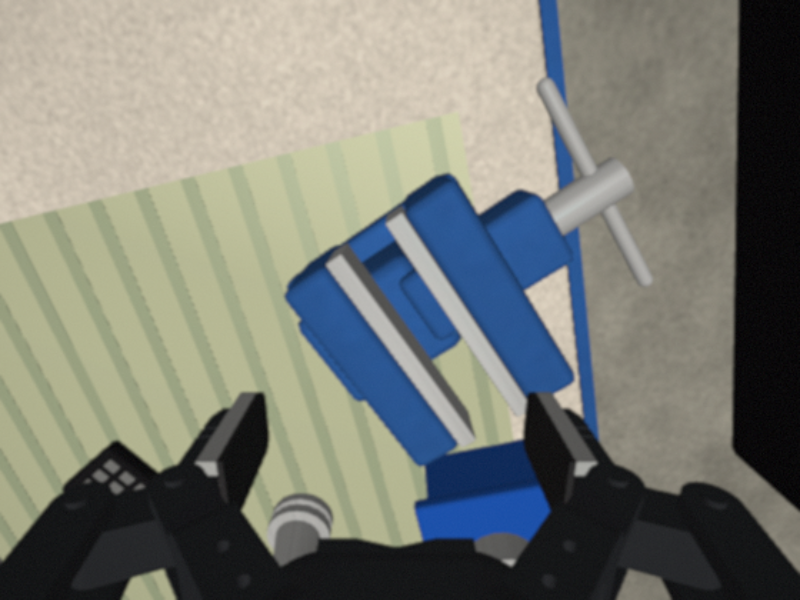

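The wrist view shows the vise, as the moves were refused (rows need every field).

step_arm([
  {"tx": -0.038,"ty": -0.044,"tz": -0.02,"rx": 0,"ry": 0,"rz": 0,"claw": 0.085},
  {"tx": -0.038,"ty": -0.044,"tz": -0.02,"rx": 0,"ry": 0,"rz": 0,"claw": 0.085},
  {"tx": -0.038,"ty": -0.044,"tz": -0.02,"rx": 0,"ry": 0,"rz": 0,"claw": 0.085},
  {"tx": -0.038,"ty": -0.044,"tz": -0.02,"rx": 0,"ry": 0,"rz": 0,"claw": 0.085},
  {"tx": -0.038,"ty": -0.044,"tz": 0,"rx": 0,"ry": 0,"rz": 0,"claw": 0.085},
])

```text
clock: 0.92
tcp_pos: [0.2762, 0.3516, 0.3248]
tcp_rot: [0.111, 0.994, 0.002, 0.002]
ft_force: [0.6, 0.1, -0.2]
opening: 0.0855
finger_force: 0.0
```

step_arm([
  {"tx": -0.038,"ty": -0.044,"tz": 0,"rx": 0,"ry": 0,"rz": 0,"claw": 0.085},
  {"tx": -0.038,"ty": -0.044,"tz": 0,"rx": 0,"ry": 0,"rz": 0,"claw": 0.085},
  {"tx": -0.043,"ty": -0.027,"tz": 0,"rx": 0,"ry": 0,"rz": 0,"claw": 0.085},
  {"tx": -0.043,"ty": -0.027,"tz": 0,"rx": 0,"ry": 0,"rz": 0,"claw": 0.085},
  {"tx": -0.043,"ty": -0.027,"tz": 0,"rx": 0,"ry": 0,"rz": 0,"claw": 0.085},
])

```text
clock: 1.55
tcp_pos: [0.4385, 0.1409, 0.3226]
tcp_rot: [0.112, 0.994, 0.0, 0.0]
ft_force: [-0.1, 0.1, -0.4]
opening: 0.0849
finger_force: 0.0
```

step_arm([
  {"tx": -0.043,"ty": -0.027,"tz": 0,"rx": 0,"ry": 0,"rz": 0,"claw": 0.085},
  {"tx": -0.043,"ty": -0.027,"tz": 0,"rx": 0,"ry": 0,"rz": 0,"claw": 0.085},
  {"tx": -0.043,"ty": -0.027,"tz": 0,"rx": 0,"ry": 0,"rz": 0,"claw": 0.085},
  {"tx": -0.043,"ty": -0.027,"tz": 0,"rx": 0,"ry": 0,"rz": 0,"claw": 0.085},
  {"tx": 0,"ty": 0,"tz": 0,"rx": 0,"ry": 0,"rz": -0.18,"claw": 0.085},
])

```text
clock: 2.17
tcp_pos: [0.5827, -0.0036, 0.3211]
tcp_rot: [0.021, 1.0, -0.0, -0.001]
ft_force: [-0.8, -0.9, -0.5]
opening: 0.0847
finger_force: 0.0
```

step_arm([
  {"tx": 0,"ty": 0,"tz": 0,"rx": 0,"ry": 0,"rz": -0.04,"claw": 0.085},
  {"tx": 0,"ty": 0,"tz": 0,"rx": 0,"ry": 0,"rz": 0,"claw": 0.085},
  {"tx": 0,"ty": 0,"tz": 0,"rx": 0,"ry": 0,"rz": 0,"claw": 0.085},
])

```text
clock: 2.55
tcp_pos: [0.5812, -0.0009, 0.3223]
tcp_rot: [0.002, 1.0, -0.0, 0.0]
ft_force: [-0.3, 0.4, 0.0]
opening: 0.0849
finger_force: 0.0
```

Run:
```python
from h import *
im,K,C,s=shot("wrist"); print(s["tcp_pos"],s["tcp_rot"],s["joint_pos"])
cv2.imwrite("pics/w2.png",cv2.resize(im,(800,600)));cv2.imwrite("pics/w2r.png",im)
np.savez("w2.npz",im=im,K=K,C=C)
print(blobs(redmask(im)))
```

```text
[ 0.58116708 -0.0009133   0.32234827] [ 2.10354183e-03  9.99997787e-01 -5.36544885e-06  4.11930383e-05] [-1.29594823e-01 -8.63280435e-02  1.61831466e+00 -1.68856848e-07
  1.60952295e+00 -1.69618407e+00]
[([21.3, 71.7], 1305, [7, 24, 28, 100]), ([64.7, 82.2], 1149, [53, 38, 25, 92]), ([302.9, 232.3], 35, [300, 230, 7, 6])]
```

View pics/w2.png

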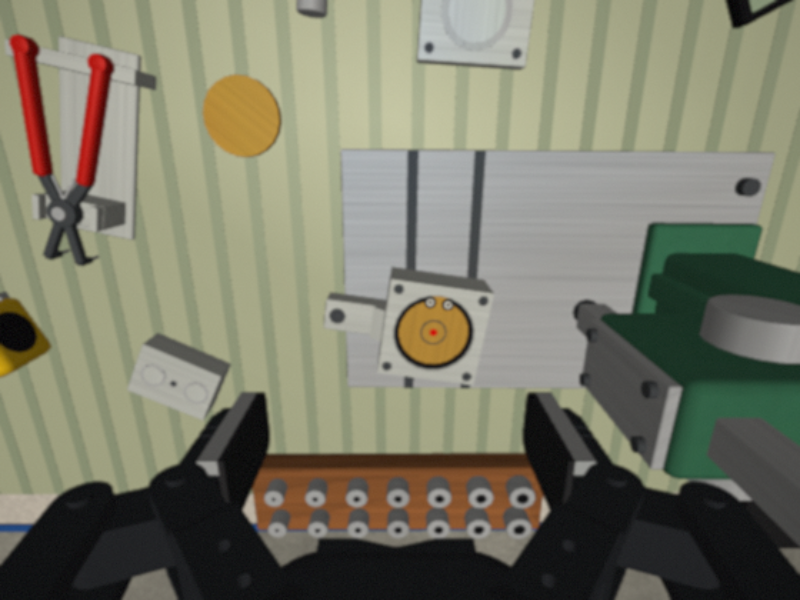

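The wrist view shows plate corners at TL (342,150), TR (773,153), BL (348,388); the dot at (433,332); ears at (431,302) and (448,304); the lug end at (327,312); and the pliers at far left with pivot at (65,213) and pins at (50,258) and (88,262). All are in 800 px scale.

Run:
```python
from h import *
D=np.load("w2.npz");im,K,C=D["im"],D["K"],D["C"]
f=im.astype(float); sat=cv2.GaussianBlur(f[...,1]-f[...,0],(0,0),0.8) # green-blue: table high, steel low
print("table",sat[150,225],"plate",sat[150,260],sat[120,400])
th=(sat[130:150,215:228].mean()+sat[130:150,255:270].mean())/2
def cross(prof,off): # first crossing
    s=np.sign(prof-th); i=np.where(s[:-1]!=s[1:])[0]
    if len(i)==0: return None
    i=i[0]; return off+i+(prof[i]-th)/(prof[i]-prof[i+1])
top=[(c,cross(sat[95:115,c],95)) for c in range(250,530,4)]
bot=[(c,cross(sat[282:262:-1,c],0)) for c in range(250,400,4)]
bot=[(c,282-r) for c,r in bot if r is not None]
left=[(cross(sat[r,230:256],230),r) for r in range(112,265,4)]
def fit(pts):
    P=np.array([onplane(K,C,p,.03)[:2] for p in pts if p[0] is not None and p[1] is not None])
    for _ in range(3):
        vx,vy,x0,y0=cv2.fitLine(P.astype(np.float32),cv2.DIST_HUBER,0,1e-4,1e-4).ravel()
        d=abs((P[:,0]-x0)*vy-(P[:,1]-y0)*vx); P=P[d<max(.0015,2*np.median(d))]
    return np.array([vx,vy]),np.array([x0,y0]),len(P),np.median(d)
T,B,L=fit(top),fit(bot),fit(left)
for n,x in zip("TBL",(T,B,L)): print(n,x, np.arctan2(x[0][1],x[0][0]))
def isect(a,b): t=np.linalg.solve(np.c_[a[0],-b[0]],b[1]-a[1]); return a[1]+t[0]*a[0]
tl,bl=isect(T,L),isect(B,L); print(tl,bl,np.linalg.norm(bl-tl))
yd=T[0]*np.sign(T[0][1]); xd=np.array([yd[1],-yd[0]])
print("ram",(tl+bl)/2+.2*yd,"yaw",np.arctan2(xd[1],xd[0]))
dot=onplane(K,C,(302.9,232.3),.07); print("dot",dot)
g=cv2.cvtColor(im,cv2.COLOR_BGR2GRAY)
roi=g[203:222,292:325]; print(blobs(roi>170,3))
for p in ((431,302),(448,304)): print("ear",onplane(K,C,np.array(p)*.7,.0725))
for n,p,z in (("lugTLtop",(328,294),.062),("lugBLtop",(327,329),.062),("pivot",(65,213),.056),("pinL",(50,258),.05),("pinR",(88,262),.05),("h1",(22,43),.056),("h2",(100,63),.056)): print(n,onplane(K,C,np.array(p)*.7,z))
```

```text
table 33.50498545188279 plate -1.7386515599307943 0.36024387695702675
T (array([0.01190296, 0.99992913], dtype=float32), array([0.49837127, 0.15687396], dtype=float32), 70, np.float64(8.820252969764556e-05)) 1.5588931
B (array([0.0128636 , 0.99991727], dtype=float32), array([0.73526865, 0.03912346], dtype=float32), 32, np.float64(0.00014228265808812978)) 1.5579324
L (array([ 0.999926  , -0.01216968], dtype=float32), array([ 0.6228161 , -0.05163838], dtype=float32), 33, np.float64(4.7545492297518905e-05)) -0.012169978
[ 0.49590757 -0.05009383] [ 0.7340836  -0.05299256] 0.23819366
ram [0.6173762  0.14844263] yaw -0.011903243
dot [0.65600086 0.03310617 0.07      ]
[([18.7, 2.3], 156, [0, 0, 33, 10])]
ear [0.62615334 0.0307099  0.0725    ]
ear [0.62811374 0.0459618  0.0725    ]
lugTLtop [ 0.62155356 -0.06255737  0.062     ]
lugBLtop [ 0.65594398 -0.0653183   0.062     ]
pivot [ 0.54826428 -0.28900552  0.056     ]
pinL [ 0.5896212  -0.31693352  0.05      ]
pinR [ 0.59352635 -0.28303352  0.05      ]
h1 [ 0.41745872 -0.29077562  0.056     ]
h2 [ 0.43160939 -0.23311439  0.056     ]
```

step_arm([
  {"tx": -0.03,"ty": -0.05,"tz": 0,"rx": 0,"ry": 0,"rz": 0.1,"claw": 0.085},
  {"tx": -0.03,"ty": -0.05,"tz": 0,"rx": 0,"ry": 0,"rz": 0.183,"claw": 0.085},
  {"tx": 0,"ty": 0,"tz": 0,"rx": 0,"ry": 0,"rz": 0.183,"claw": 0.085},
  {"tx": 0,"ty": 0,"tz": 0,"rx": 0,"ry": 0,"rz": 0.183,"claw": 0.085},
  {"tx": 0,"ty": 0,"tz": 0,"rx": 0,"ry": 0,"rz": 0.183,"claw": 0.085},
])

```text
clock: 3.22
tcp_pos: [0.6357, -0.1041, 0.3223]
tcp_rot: [0.409, 0.913, -0.0, -0.0]
ft_force: [-1.0, -0.7, -1.0]
opening: 0.0852
finger_force: 0.0
```

step_arm([
  {"tx": 0,"ty": 0,"tz": 0,"rx": 0,"ry": 0,"rz": 0.183,"claw": 0.07},
  {"tx": 0,"ty": 0,"tz": 0,"rx": 0,"ry": 0,"rz": 0.183,"claw": 0.07},
  {"tx": 0,"ty": 0,"tz": 0,"rx": 0,"ry": 0,"rz": 0.183,"claw": 0.07},
  {"tx": 0,"ty": 0,"tz": 0,"rx": 0,"ry": 0,"rz": 0.183,"claw": 0.07},
  {"tx": 0,"ty": 0,"tz": 0,"rx": 0,"ry": 0,"rz": 0.179,"claw": 0.07},
])

```text
clock: 3.85
tcp_pos: [0.6357, -0.1038, 0.3224]
tcp_rot: [0.768, 0.64, 0.0, 0.0]
ft_force: [-0.4, -0.1, -0.0]
opening: 0.0703
finger_force: 0.0
```

step_arm([
  {"tx": 0,"ty": 0,"tz": 0,"rx": 0,"ry": 0.167,"rz": 0,"claw": 0.07},
  {"tx": 0,"ty": 0,"tz": 0,"rx": 0,"ry": 0.167,"rz": 0,"claw": 0.07},
  {"tx": 0,"ty": 0,"tz": 0,"rx": 0,"ry": 0.166,"rz": 0,"claw": 0.07},
  {"tx": 0,"ty": 0,"tz": 0,"rx": 0,"ry": 0,"rz": 0,"claw": 0.07},
  {"tx": 0,"ty": 0,"tz": 0,"rx": 0,"ry": 0,"rz": 0,"claw": 0.07},
])

```text
clock: 4.47
tcp_pos: [0.6358, -0.1036, 0.3226]
tcp_rot: [0.743, 0.623, 0.189, -0.158]
ft_force: [0.2, 0.2, 0.6]
opening: 0.07
finger_force: 0.0
```

```bash
cat >> h.py <<'E'
def plan(target,Rt=None):
    s=readout.sense(); M=R.from_quat(s["tcp_rot"])
    print("t",s["clock"],"tcp",s["tcp_pos"].round(4),"q",s["joint_pos"].round(3),"axes",M.as_matrix().round(3).tolist())
    print("shift in tool axes",M.inv().apply(np.array(target)-s["tcp_pos"]).round(4))
    if Rt is not None: print("turn in tool axes",(M.inv()*R.from_matrix(Rt)).as_rotvec().round(4))
E
python3 - <<'E'
from h import *
th=-.177;t=.5
xh=np.array([np.cos(th),np.sin(th),0]);yh=np.array([-np.sin(th),np.cos(th),0]);z=np.array([0,0,1.])
tz=yh*np.sin(t)-z*np.cos(t); tx=yh*np.cos(t)+z*np.sin(t); ty=np.cross(tz,tx)
Rt=np.c_[tx,ty,tz]
g=np.array([.641,-.0496,.057]); plan(g+.008*tz,Rt)
im,K,C,s=shot("wrist"); cv2.imwrite("pics/w3.png",im); print(blobs(redmask(im)))
for b in blobs(redmask(im)): print(onplane(K,C,b[0],.07))
np.savez("w3.npz",im=im,K=K,C=C)
E
```

```text
t 4.475 tcp [ 0.6358 -0.1036  0.3226] q [-0.472  0.099  1.485  0.479  1.699 -0.269] axes [[0.153, 0.985, 0.084], [0.865, -0.175, 0.47], [0.478, 0.0, -0.879]]
shift in tool axes [-0.0793 -0.0045  0.2672]
turn in tool axes [-0.0004  0.0021  0.0014]
[([66.7, 60.3], 50, [63, 57, 9, 8]), ([57.3, 66.3], 53, [53, 63, 10, 8]), ([47.6, 72.4], 56, [43, 69, 10, 8]), ([37.9, 78.8], 55, [34, 75, 9, 9]), ([27.9, 85.1], 56, [24, 81, 9, 9]), ([274.0, 170.0], 37, [271, 167, 7, 7]), ([138.7, 413.1], 280, [127, 406, 25, 14])]
[0.39246694 0.24549942 0.07      ]
[0.37867474 0.23832879 0.07      ]
[0.36455315 0.23112658 0.07      ]
[0.35051104 0.22350839 0.07      ]
[0.3361654  0.21617642 0.07      ]
[0.65623383 0.03309867 0.07      ]
[ 0.44684603 -0.23314596  0.07      ]
```

View pics/w3.png

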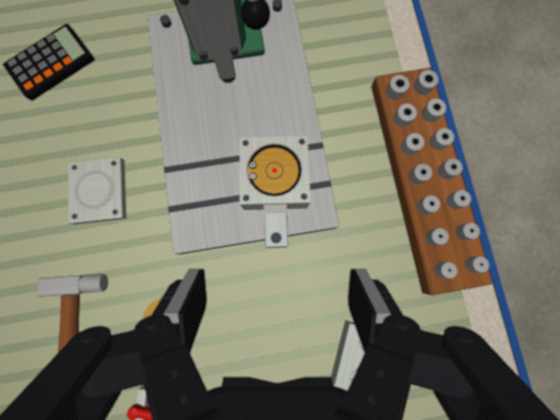

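The view shows the dot at (274,170), the ears at (252,165) and (252,176), the lug end at (276,240), and the ram's lower tip at (227,75). The dot comes out at the same place as before.

step_arm([
  {"tx": -0.04,"ty": -0.0045,"tz": 0.03,"rx": 0,"ry": 0,"rz": 0,"claw": 0.06},
  {"tx": -0.0393,"ty": 0,"tz": 0.03,"rx": 0,"ry": 0,"rz": 0,"claw": 0.06},
  {"tx": 0,"ty": 0,"tz": 0.05,"rx": 0,"ry": 0,"rz": 0,"claw": 0.06},
  {"tx": 0,"ty": 0,"tz": 0.05,"rx": 0,"ry": 0,"rz": 0,"claw": 0.06},
  {"tx": 0,"ty": 0,"tz": 0.04,"rx": 0,"ry": 0,"rz": 0,"claw": 0.06},
])

```text
clock: 5.15
tcp_pos: [0.636, -0.0752, 0.1077]
tcp_rot: [0.742, 0.623, 0.189, -0.159]
ft_force: [0.5, 0.1, 0.2]
opening: 0.0599
finger_force: 0.0
```

step_arm([
  {"tx": 0,"ty": 0,"tz": 0.03,"rx": 0,"ry": 0,"rz": 0,"claw": 0.06},
  {"tx": 0,"ty": 0,"tz": 0.017,"rx": 0,"ry": 0,"rz": 0,"claw": 0.06},
  {"tx": 0,"ty": 0,"tz": 0.01,"rx": 0,"ry": 0,"rz": 0,"claw": 0.06},
  {"tx": 0,"ty": 0,"tz": 0.01,"rx": 0,"ry": 0,"rz": 0,"claw": 0.06},
  {"tx": 0,"ty": 0,"tz": 0,"rx": 0,"ry": 0,"rz": 0,"claw": 0.06},
])

```text
clock: 5.78
tcp_pos: [0.6416, -0.0457, 0.0499]
tcp_rot: [0.743, 0.622, 0.19, -0.159]
ft_force: [-0.3, -0.1, 0.1]
opening: 0.0598
finger_force: 0.0
```

Run:
```python
from h import *
th=-.177;t=.5
yh=np.array([-np.sin(th),np.cos(th),0]);z=np.array([0,0,1.]);tz=yh*np.sin(t)-z*np.cos(t)
plan(np.array([.641,-.0496,.057])+.008*tz); print(readout.sense()["ft_force"])
D=np.load("w3.npz");im,K,C=D["im"],D["K"],D["C"]
n=np.array([.6174,.148,.118])
for d in ((0,0,0),(-.01,-.01,0),(.01,-.01,0),(0,-.01,0)): print(d,proj(K,C,n+d).round(1))
cv2.imwrite("pics/ram.png",cv2.resize(im[40:110,180:280],(800,560),interpolation=cv2.INTER_CUBIC))
```

```text
t 5.775 tcp [ 0.6416 -0.0457  0.0499] q [-0.387  0.321  1.71   0.513  1.266 -0.408] axes [[0.154, 0.985, 0.084], [0.864, -0.175, 0.472], [0.479, -0.0, -0.878]]
shift in tool axes [-0.0001  0.0001 -0.0001]
[-0.26705029 -0.13208798  0.0811653 ]
(0, 0, 0) [227.2  76.5]
(-0.01, -0.01, 0) [220.4  85. ]
(0.01, -0.01, 0) [236.3  82.4]
(0, -0.01, 0) [228.4  83.7]
```

View pics/ram.png

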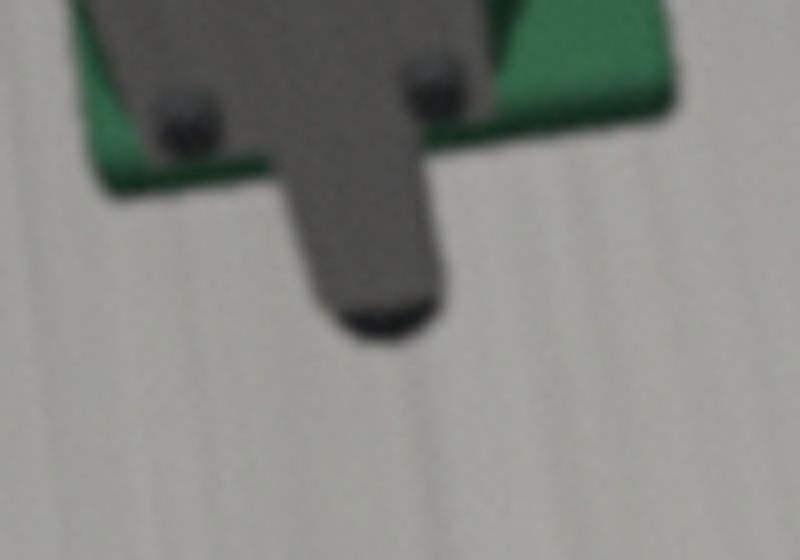

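The crop shows the round nose's frontmost point at (228.2,82.5) in the full image. I predicted (228.4,83.7), so the ram is about 1 mm farther in +y. Next I close on the lug.

step_arm([
  {"tx": 0,"ty": 0,"tz": 0,"rx": 0,"ry": 0,"rz": 0,"claw": 0.035},
  {"tx": 0,"ty": 0,"tz": 0,"rx": 0,"ry": 0,"rz": 0,"claw": 0.028},
  {"tx": 0,"ty": 0,"tz": 0,"rx": 0,"ry": 0,"rz": 0,"claw": 0.02},
  {"tx": 0,"ty": 0,"tz": 0,"rx": 0,"ry": 0,"rz": 0,"claw": 0.02},
  {"tx": 0,"ty": 0,"tz": 0,"rx": 0,"ry": 0,"rz": 0,"claw": 0.02},
], force=35)

```text
clock: 6.4
tcp_pos: [0.6423, -0.0465, 0.0511]
tcp_rot: [0.743, 0.622, 0.19, -0.158]
ft_force: [0.8, -3.5, 5.4]
opening: 0.0295
finger_force: 36.1
```

Run:
```python
from h import *
s=readout.sense(); print(s["ft_force"],s["opening"],s["finger_force"])
im,K,C,s=shot("wrist"); 
d=None
for b in blobs(redmask(im),8): print(b,onplane(K,C,b[0],.07))
plan(s["tcp_pos"]+np.array([-.0384,.1159,0]))
```

```text
[ 0.80846869 -3.46385895  5.38315767] 0.02949926125108801 36.109338998794556
([275.9, 111.8], 205, [268, 105, 17, 15]) [0.65580086 0.03308828 0.07      ]
t 6.45 tcp [ 0.6423 -0.0465  0.051 ] q [-0.388  0.32   1.709  0.513  1.266 -0.408] axes [[0.153, 0.984, 0.086], [0.864, -0.175, 0.471], [0.479, 0.002, -0.878]]
shift in tool axes [ 0.0943 -0.0581  0.0513]
```

step_arm([
  {"tx": 0.0105,"ty": -0.0065,"tz": 0.0057,"rx": 0,"ry": 0,"rz": 0,"claw": 0.02},
  {"tx": 0.0105,"ty": -0.0065,"tz": 0.0057,"rx": 0,"ry": 0,"rz": 0,"claw": 0.02},
  {"tx": 0.0105,"ty": -0.0065,"tz": 0.0057,"rx": 0,"ry": 0,"rz": 0,"claw": 0.02},
  {"tx": 0.0105,"ty": -0.0065,"tz": 0.0057,"rx": 0,"ry": 0,"rz": 0,"claw": 0.02},
  {"tx": 0.0105,"ty": -0.0065,"tz": 0.0057,"rx": 0,"ry": 0,"rz": 0,"claw": 0.02},
])

```text
clock: 7.08
tcp_pos: [0.6213, 0.0179, 0.051]
tcp_rot: [0.743, 0.622, 0.19, -0.157]
ft_force: [1.8, -6.1, 3.3]
opening: 0.0292
finger_force: 35.9
```

step_arm([
  {"tx": 0.0105,"ty": -0.0065,"tz": 0.0057,"rx": 0,"ry": 0,"rz": 0,"claw": 0.02},
  {"tx": 0.0105,"ty": -0.0065,"tz": 0.0057,"rx": 0,"ry": 0,"rz": 0,"claw": 0.02},
  {"tx": 0.0105,"ty": -0.0065,"tz": 0.0057,"rx": 0,"ry": 0,"rz": 0,"claw": 0.02},
  {"tx": 0.0103,"ty": -0.006,"tz": 0.0057,"rx": 0,"ry": 0,"rz": 0,"claw": 0.02},
  {"tx": 0,"ty": 0,"tz": 0,"rx": 0,"ry": 0,"rz": 0,"claw": 0.02},
])

```text
clock: 7.7
tcp_pos: [0.6038, 0.071, 0.051]
tcp_rot: [0.743, 0.622, 0.191, -0.159]
ft_force: [2.3, 2.5, 2.7]
opening: 0.0292
finger_force: 35.4
```

Run:
```python
from h import *
s=readout.sense(); print(s["ft_force"],s["opening"],s["finger_force"],s["tcp_pos"])
im,K,C,s=shot("wrist"); np.savez("w4.npz",im=im,K=K,C=C)
for b in blobs(redmask(im),8): print(b,onplane(K,C,b[0],.07))
n=np.array([.6177,.149,.118]);print(proj(K,C,n),proj(K,C,n-[0,.01,0]),proj(K,C,n-[.01,0,0]),proj(K,C,n+[.01,0,0]))
cv2.imwrite("pics/w4.png",im)
```

```text
[2.31906416 2.46267617 2.69545854] 0.02922474746222756 35.438493490219116 [0.6037872  0.0709882  0.05096124]
([276.1, 111.9], 207, [268, 105, 17, 15]) [0.61740069 0.15049202 0.07      ]
[277.78357466  40.99236541] [283.52707682  69.5828038 ] [246.14249888  45.98135164] [309.21853656  36.03587805]
```

View pics/w4.png

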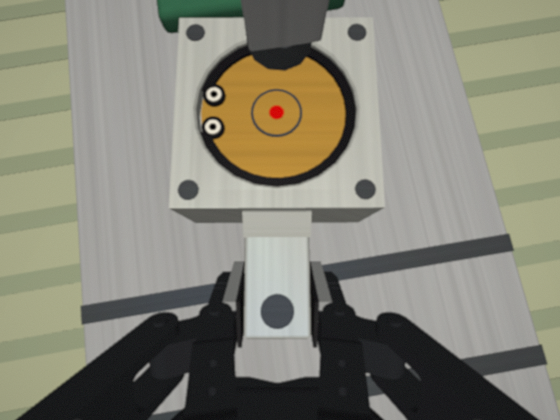

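The dot is at (276,112). The ram nose shows as a black rounded tip with its frontmost point near (285,68), and the ears are at (213,94) and (212,127).

Run:
```python
from h import *
from scipy.optimize import least_squares
D=np.load("w4.npz");im,K,C=D["im"],D["K"],D["C"]
hsv=cv2.cvtColor(im,cv2.COLOR_BGR2HSV);g=cv2.GaussianBlur(hsv[...,2],(3,3),0).astype(float)
# lower rim of nose: brass (bright) -> black going up, columns around the front point
P=[]
for c in range(268,302,2):
    col=g[85:50:-1,c]; i=np.where(col<90)[0]
    if len(i) and i[0]>0:
        j=i[0]; P.append((c,85-(j-1+(col[j-1]-90)/(col[j-1]-col[j]))))
P=np.array(P);print(P.round(1).tolist())
W=np.array([onplane(K,C,p,.118)[:2] for p in P])
f=lambda q:np.hypot(W[:,0]-q[0],W[:,1]-q[1])-.010
r=least_squares(f,[.618,.149],loss="soft_l1",f_scale=3e-4);print(r.x,abs(r.fun).max())
for rr in (44,48,52): print(rr,g[rr,236:330:3].astype(int).tolist())
```

```text
[[268.0, 68.0], [270.0, 68.4], [272.0, 68.6], [274.0, 68.8], [276.0, 68.9], [278.0, 69.0], [280.0, 69.2], [282.0, 69.4], [284.0, 69.5], [286.0, 69.1], [288.0, 68.2], [290.0, 67.4], [292.0, 66.6], [294.0, 65.8], [296.0, 65.1], [298.0, 64.2], [300.0, 62.9]]
[0.61814224 0.14915219] 0.00015791971426443
44 [157, 147, 127, 94, 70, 81, 80, 81, 80, 80, 80, 81, 81, 81, 79, 77, 79, 79, 78, 70, 62, 56, 48, 41, 37, 95, 153, 169, 180, 185, 184, 185]
48 [91, 51, 34, 25, 47, 80, 81, 80, 77, 74, 69, 63, 57, 49, 43, 44, 47, 42, 36, 32, 32, 31, 32, 31, 30, 39, 71, 114, 153, 170, 181, 185]
52 [25, 24, 25, 25, 24, 36, 39, 37, 35, 35, 35, 33, 34, 34, 34, 34, 34, 34, 34, 33, 33, 32, 31, 31, 30, 25, 23, 28, 61, 113, 154, 170]
```

step_arm([
  {"tx": -0.001,"ty": 0.0009,"tz": -0.0006,"rx": 0,"ry": 0,"rz": 0,"claw": 0.02},
  {"tx": 0,"ty": 0,"tz": 0,"rx": 0,"ry": 0,"rz": 0,"claw": 0.02},
  {"tx": 0,"ty": 0,"tz": 0,"rx": 0,"ry": 0,"rz": 0,"claw": 0.033},
  {"tx": 0,"ty": 0,"tz": 0,"rx": 0,"ry": 0,"rz": 0,"claw": 0.045},
  {"tx": 0,"ty": 0,"tz": 0,"rx": 0,"ry": 0,"rz": 0,"claw": 0.06},
])

```text
clock: 8.38
tcp_pos: [0.6033, 0.0686, 0.0495]
tcp_rot: [0.743, 0.622, 0.189, -0.159]
ft_force: [0.2, 0.3, 0.1]
opening: 0.0601
finger_force: 0.0
```

Run:
```python
from h import *
s=readout.sense(); print(s["ft_force"],s["opening"],s["finger_force"],s["tcp_pos"])
im,K,C,s=shot("wrist"); np.savez("w5.npz",im=im,K=K,C=C)
for b in blobs(redmask(im),8): print(b,onplane(K,C,b[0],.07))
v=im.min(2)[80:145,195:232]; print([(np.add(b[0],(195,80)).round(1),b[1]) for b in blobs(v>170,3)])
```

```text
[0.20293085 0.34052281 0.13927736] 0.060079086473862946 0.0 [0.60333392 0.06860487 0.04947021]
([276.0, 107.0], 207, [268, 100, 17, 15]) [0.61722108 0.1496745  0.07      ]
[(array([212.6,  89.2]), 92), (array([211.6, 122.1]), 97), (array([195.3, 138. ]), 23)]
```

step_arm([
  {"tx": 0,"ty": 0,"tz": -0.03,"rx": 0,"ry": 0,"rz": 0,"claw": 0.07},
  {"tx": 0,"ty": 0,"tz": -0.06,"rx": 0,"ry": 0,"rz": 0,"claw": 0.07},
  {"tx": 0,"ty": 0,"tz": -0.06,"rx": 0,"ry": 0,"rz": 0,"claw": 0.07},
  {"tx": 0,"ty": 0,"tz": -0.05,"rx": 0,"ry": 0,"rz": 0,"claw": 0.07},
  {"tx": -0.05,"ty": 0,"tz": -0.03,"rx": 0,"ry": 0,"rz": 0,"claw": 0.07},
])

```text
clock: 9.05
tcp_pos: [0.5787, -0.0838, 0.2335]
tcp_rot: [0.741, 0.624, 0.191, -0.155]
ft_force: [0.5, -0.4, -0.7]
opening: 0.0698
finger_force: 0.0
```

step_arm([
  {"tx": -0.04,"ty": 0,"tz": -0.02,"rx": 0,"ry": -0.167,"rz": 0,"claw": 0.07},
  {"tx": -0.04,"ty": 0,"tz": -0.02,"rx": 0,"ry": -0.167,"rz": 0,"claw": 0.07},
  {"tx": -0.05,"ty": 0,"tz": 0,"rx": 0,"ry": -0.164,"rz": 0,"claw": 0.07},
  {"tx": -0.05,"ty": 0,"tz": 0,"rx": 0,"ry": 0,"rz": 0,"claw": 0.07},
  {"tx": 0,"ty": 0,"tz": 0,"rx": 0,"ry": 0,"rz": -0.168,"claw": 0.07},
])

```text
clock: 9.68
tcp_pos: [0.5431, -0.2708, 0.2236]
tcp_rot: [0.709, 0.705, 0.0, -0.001]
ft_force: [-0.1, 0.5, -0.5]
opening: 0.0699
finger_force: 0.0
```

step_arm([
  {"tx": 0,"ty": 0,"tz": 0,"rx": 0,"ry": 0,"rz": -0.168,"claw": 0.07},
  {"tx": 0,"ty": 0,"tz": 0,"rx": 0,"ry": 0,"rz": -0.168,"claw": 0.07},
  {"tx": 0,"ty": 0,"tz": 0,"rx": 0,"ry": 0,"rz": -0.168,"claw": 0.07},
  {"tx": 0,"ty": 0,"tz": 0,"rx": 0,"ry": 0,"rz": -0.168,"claw": 0.07},
  {"tx": 0,"ty": 0,"tz": 0,"rx": 0,"ry": 0,"rz": -0.168,"claw": 0.07},
])

```text
clock: 10.3
tcp_pos: [0.5437, -0.2684, 0.2236]
tcp_rot: [0.359, 0.934, 0.001, -0.0]
ft_force: [-0.5, -1.2, 0.5]
opening: 0.07
finger_force: 0.0
```

step_arm([
  {"tx": 0,"ty": 0,"tz": 0,"rx": 0,"ry": 0,"rz": -0.168,"claw": 0.085},
  {"tx": 0,"ty": 0,"tz": 0,"rx": 0,"ry": 0,"rz": -0.168,"claw": 0.085},
  {"tx": 0,"ty": 0,"tz": 0,"rx": 0,"ry": 0,"rz": -0.168,"claw": 0.085},
  {"tx": 0,"ty": 0,"tz": 0,"rx": 0,"ry": 0,"rz": 0,"claw": 0.085},
])

```text
clock: 10.8
tcp_pos: [0.5437, -0.2684, 0.2237]
tcp_rot: [0.118, 0.993, 0.001, -0.0]
ft_force: [0.2, -0.0, -0.5]
opening: 0.0848
finger_force: 0.0
```

Run:
```python
from h import *
plan([.52,-.28,.25])
D=np.load("w5.npz");K,C=D["K"],D["C"]
print([onplane(K,C,p,.0725).round(4) for p in ((212.6,89.2),(211.6,122.1))])
```

```text
t 10.8 tcp [ 0.5437 -0.2684  0.2237] q [-0.582  0.022  1.676  0.002  1.445 -1.916] axes [[-0.972, 0.235, -0.0], [0.235, 0.972, 0.002], [0.001, 0.002, -1.0]]
shift in tool axes [ 0.0204 -0.0168 -0.0264]
[array([0.5901, 0.162 , 0.0725]), array([0.5874, 0.1462, 0.0725])]
```

step_arm([
  {"tx": 0.02,"ty": -0.012,"tz": -0.04,"rx": 0,"ry": 0,"rz": 0,"claw": 0.085},
  {"tx": 0,"ty": 0,"tz": 0,"rx": 0,"ry": 0,"rz": 0,"claw": 0.085},
  {"tx": 0,"ty": 0,"tz": 0,"rx": 0,"ry": 0,"rz": 0,"claw": 0.085},
])

```text
clock: 11.18
tcp_pos: [0.5216, -0.2755, 0.2638]
tcp_rot: [0.118, 0.993, 0.001, 0.0]
ft_force: [0.2, 0.4, -1.3]
opening: 0.085
finger_force: 0.0
```

Run:
```python
from h import *
im,K,C,s=shot("wrist"); np.savez("w6.npz",im=im,K=K,C=C); print(s["tcp_pos"])
for b in blobs(redmask(im),30): print(b)
cv2.imwrite("pics/w6.png",cv2.resize(im,(800,600)))
```

```text
[ 0.52162988 -0.27545675  0.26375295]
([25.5, 146.8], 6152, [0, 61, 74, 149])
([239.7, 133.4], 1066, [226, 85, 27, 102])
([286.8, 132.9], 1037, [276, 84, 23, 103])
```

View pics/w6.png

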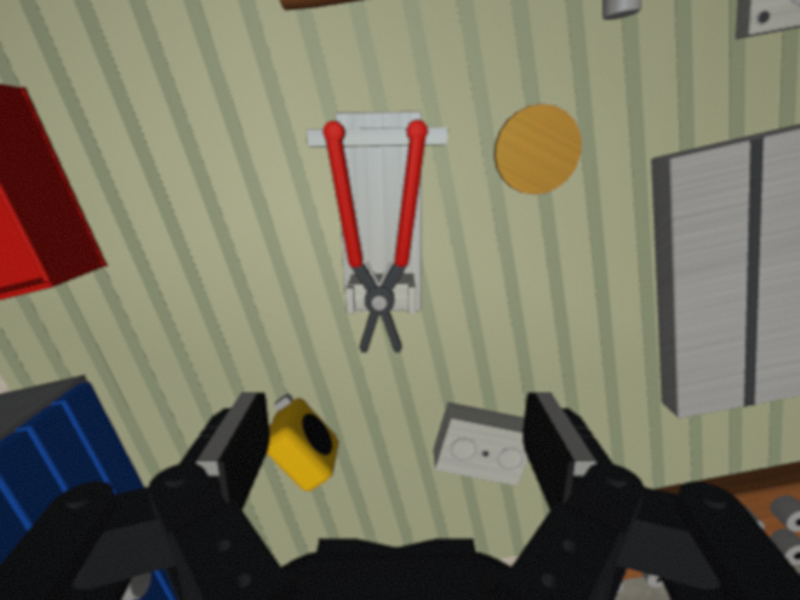

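The pliers lie almost straight in view: handle ends at (334,131) and (417,130), pivot at (379,300), pin tips at (364,349) and (397,348).

Run:
```python
from h import *
D=np.load("w6.npz");im,K,C=D["im"],D["K"],D["C"]
m=redmask(im); mids=[];wd=[]
for r in range(100,185,3):
    c=np.where(m[r,220:310])[0]+220
    a=onplane(K,C,(c[0]-.5,r),.053);b=onplane(K,C,(c[-1]+.5,r),.053); mids.append((a+b)/2); wd.append(np.linalg.norm(b-a))
mids=np.array(mids)[:,:2]
vx,vy,x0,y0=cv2.fitLine(mids.astype(np.float32),cv2.DIST_HUBER,0,1e-4,1e-4).ravel()
if vx<0: vx,vy=-vx,-vy
print("yaw",np.arctan2(vy,vx)); 
ends=[onplane(K,C,np.array(p)*.7,.056)[:2] for p in ((334,131),(417,130))]; em=np.mean(ends,0)
pv=onplane(K,C,np.array((379,300))*.7,.058)[:2]
pm=np.mean([onplane(K,C,np.array(p)*.7,.05)[:2] for p in ((364,349),(397,348))],0)
print("ends",em,"pivot",pv,"pins",pm,"d",np.linalg.norm(pv-em))
for a,b in ((em,pv),(em,pm)): print(np.arctan2(*(b-a)[::-1]))
yaw=np.arctan2(*(pm-em)[::-1]); g=pv-.07*np.array([np.cos(yaw),np.sin(yaw)]); print("grip",g, "yaw",yaw)
print("widths",[(round(float(np.linalg.norm(q-pv))*1e3),round(w*1e3,1)) for q,w in zip(mids,wd)][::5])
yt=np.pi+yaw; x=np.array([np.cos(yt),np.sin(yt),0]);z=np.array([0,0,-1.]);Rt=np.c_[x,np.cross(z,x),z]
plan([g[0],g[1],.042],Rt)
```

```text
yaw -0.22735536
ends [ 0.4245216 -0.2659845] pivot [ 0.54614169 -0.29426974] pins [ 0.59046023 -0.30449566] d 0.12486593628875331
-0.2285083353366629
-0.22804371778340193
grip [ 0.47795396 -0.27844468] yaw -0.22804371778340193
widths [(117, np.float64(69.4)), (102, np.float64(66.3)), (87, np.float64(62.1)), (71, np.float64(57.7)), (55, np.float64(53.1)), (39, np.float64(49.6))]
t 11.225 tcp [ 0.5215 -0.2752  0.2629] q [-0.613 -0.041  1.673  0.002  1.512 -1.948] axes [[-0.972, 0.234, -0.001], [0.234, 0.972, 0.003], [0.001, 0.003, -1.0]]
shift in tool axes [ 0.0412 -0.0139  0.2209]
turn in tool axes [ 0.0026 -0.0013 -0.008 ]
```

step_arm([
  {"tx": 0.0412,"ty": -0.0139,"tz": 0.03,"rx": 0.0026,"ry": -0.0013,"rz": -0.008,"claw": 0.085},
  {"tx": 0,"ty": 0,"tz": 0.06,"rx": 0,"ry": 0,"rz": 0,"claw": 0.085},
  {"tx": 0,"ty": 0,"tz": 0.06,"rx": 0,"ry": 0,"rz": 0,"claw": 0.085},
  {"tx": 0,"ty": 0,"tz": 0.04,"rx": 0,"ry": 0,"rz": 0,"claw": 0.085},
  {"tx": 0,"ty": 0,"tz": 0,"rx": 0,"ry": 0,"rz": 0,"claw": 0.085},
])

```text
clock: 11.85
tcp_pos: [0.4754, -0.2767, 0.0685]
tcp_rot: [0.113, 0.994, 0.003, -0.004]
ft_force: [0.2, -0.1, -1.0]
opening: 0.0849
finger_force: 0.0
```

Run:
```python
from h import *
plan([.478,-.2784,.0395])
im,K,C,s=shot("wrist");print(blobs(redmask(im),30)); cv2.imwrite("pics/w7.png",im)
```

```text
t 11.85 tcp [ 0.4754 -0.2767  0.0685] q [-0.662  0.056  1.917  0.     1.178 -2.006] axes [[-0.974, 0.225, -0.008], [0.225, 0.974, 0.006], [0.009, 0.004, -1.0]]
shift in tool axes [-0.0032 -0.0012  0.029 ]
[([224.3, 248.1], 4417, [195, 159, 58, 189]), ([321.9, 248.0], 4394, [295, 159, 57, 189])]
```

step_arm([
  {"tx": -0.0032,"ty": -0.0012,"tz": 0.015,"rx": 0.004,"ry": -0.008,"rz": 0,"claw": 0.085},
  {"tx": 0,"ty": 0,"tz": 0.014,"rx": 0,"ry": 0,"rz": 0,"claw": 0.085},
  {"tx": 0,"ty": 0,"tz": 0,"rx": 0,"ry": 0,"rz": 0,"claw": 0.085},
  {"tx": 0,"ty": 0,"tz": 0,"rx": 0,"ry": 0,"rz": 0,"claw": 0.065},
  {"tx": 0,"ty": 0,"tz": 0,"rx": 0,"ry": 0,"rz": 0,"claw": 0.055},
], force=30)

```text
clock: 12.52
tcp_pos: [0.4821, -0.282, 0.0464]
tcp_rot: [0.113, 0.994, -0.003, 0.005]
ft_force: [-0.3, -0.2, 1.6]
opening: 0.0553
finger_force: 7.6
```

step_arm([
  {"tx": 0,"ty": 0,"tz": 0,"rx": 0,"ry": 0,"rz": 0,"claw": 0.05},
  {"tx": 0,"ty": 0,"tz": 0,"rx": 0,"ry": 0,"rz": 0,"claw": 0.045},
  {"tx": 0,"ty": 0,"tz": 0,"rx": 0,"ry": 0,"rz": 0,"claw": 0.041},
  {"tx": 0,"ty": 0,"tz": 0,"rx": 0,"ry": 0,"rz": 0,"claw": 0.039},
  {"tx": 0,"ty": 0,"tz": 0,"rx": 0,"ry": 0,"rz": 0,"claw": 0.039},
])

```text
clock: 13.15
tcp_pos: [0.4828, -0.2832, 0.0485]
tcp_rot: [0.113, 0.994, -0.005, 0.006]
ft_force: [-5.1, 1.0, 13.2]
opening: 0.0392
finger_force: 17.1
```

Run:
```python
from h import *
plan([.478,-.2784,.0395]);s=readout.sense();print(s["opening"],s["finger_force"],s["ft_force"])
im,K,C,s=shot("wrist");print(blobs(redmask(im),30)); np.savez("w8.npz",im=im,K=K,C=C);cv2.imwrite("pics/w8.png",im)
```

```text
t 13.15 tcp [ 0.4828 -0.2832  0.0485] q [-6.630e-01  9.300e-02  1.917e+00 -2.000e-03  1.118e+00 -2.006e+00] axes [[-0.975, 0.224, 0.01], [0.224, 0.975, -0.01], [-0.012, -0.008, -1.0]]
shift in tool axes [0.0059 0.0037 0.0089]
0.03919892143369067 17.080863118171692 [-5.07671712  1.02450322 13.20908578]
[([306.7, 249.1], 5597, [288, 147, 37, 217]), ([245.0, 249.8], 5650, [223, 148, 41, 216])]
```

View pics/w8.png

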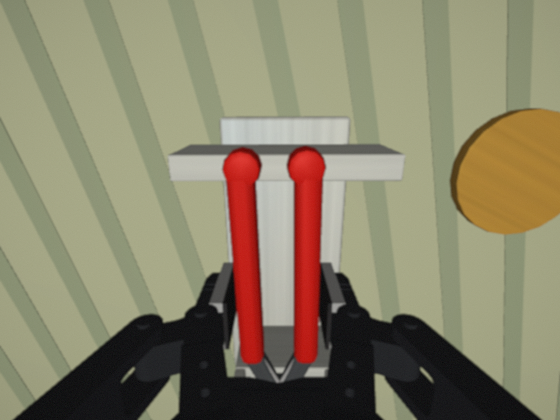

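The handles are squeezed parallel between the pads (centred at col 276), but the grasp is about 8 mm high and 6 mm forward. I'll regrip lower.

step_arm([
  {"tx": 0,"ty": 0,"tz": 0,"rx": 0,"ry": 0,"rz": 0,"claw": 0.05},
  {"tx": 0,"ty": 0,"tz": 0,"rx": 0,"ry": 0,"rz": 0,"claw": 0.06},
  {"tx": 0,"ty": 0,"tz": 0,"rx": 0,"ry": 0,"rz": 0,"claw": 0.075},
  {"tx": 0,"ty": 0,"tz": 0,"rx": 0,"ry": 0,"rz": 0,"claw": 0.075},
  {"tx": 0,"ty": 0,"tz": 0,"rx": 0,"ry": 0,"rz": 0,"claw": 0.075},
])

```text
clock: 13.82
tcp_pos: [0.4814, -0.2813, 0.0446]
tcp_rot: [0.113, 0.994, -0.003, 0.004]
ft_force: [0.5, -0.9, -0.5]
opening: 0.0751
finger_force: 0.0
```

Run:
```python
from h import *
yt=np.pi-.228; x=np.array([np.cos(yt),np.sin(yt),0]);z=np.array([0,0,-1.]);Rt=np.c_[x,np.cross(z,x),z]
plan([.478,-.2784,.0395],Rt);s=readout.sense();print(s["opening"],s["finger_force"],s["ft_force"])
```

```text
t 13.825 tcp [ 0.4814 -0.2813  0.0446] q [-0.662  0.096  1.92  -0.     1.115 -2.006] axes [[-0.974, 0.225, 0.007], [0.225, 0.974, -0.006], [-0.009, -0.004, -1.0]]
shift in tool axes [0.004  0.0021 0.0051]
turn in tool axes [-0.0044  0.0087  0.0013]
0.0750980370628989 0.0 [ 0.53212665 -0.86584378 -0.51928227]
```

step_arm([
  {"tx": 0.004,"ty": 0.001,"tz": 0.0052,"rx": -0.0044,"ry": 0.0087,"rz": 0,"claw": 0.07},
  {"tx": 0,"ty": 0,"tz": 0,"rx": 0,"ry": 0,"rz": 0,"claw": 0.062},
  {"tx": 0,"ty": 0,"tz": 0,"rx": 0,"ry": 0,"rz": 0,"claw": 0.058},
])

```text
clock: 14.2
tcp_pos: [0.4778, -0.2796, 0.0396]
tcp_rot: [0.113, 0.994, -0.0, 0.0]
ft_force: [-0.0, 0.5, 0.3]
opening: 0.0579
finger_force: 6.3
```

step_arm([
  {"tx": 0,"ty": 0,"tz": -0.0006,"rx": 0,"ry": 0,"rz": 0,"claw": 0.053},
  {"tx": 0,"ty": 0,"tz": -0.0006,"rx": 0,"ry": 0,"rz": 0,"claw": 0.048},
  {"tx": 0,"ty": 0,"tz": -0.0006,"rx": 0,"ry": 0,"rz": 0,"claw": 0.043},
  {"tx": 0,"ty": 0,"tz": -0.0006,"rx": 0,"ry": 0,"rz": 0,"claw": 0.039},
  {"tx": 0,"ty": 0,"tz": 0,"rx": 0,"ry": 0,"rz": 0,"claw": 0.039},
])

```text
clock: 14.82
tcp_pos: [0.4784, -0.2799, 0.0428]
tcp_rot: [0.113, 0.994, -0.0, 0.001]
ft_force: [-1.8, 0.9, 6.7]
opening: 0.0393
finger_force: 13.8
```

Run:
```python
from h import *
plan([.478,-.2784,.0395]);s=readout.sense();print(s["opening"],s["finger_force"],s["ft_force"],s["wrist_torque"])
im,K,C,s=shot("wrist");print(blobs(redmask(im),30))
```

```text
t 14.825 tcp [ 0.4784 -0.2799  0.0428] q [-0.664  0.096  1.924  0.     1.12  -2.008] axes [[-0.974, 0.225, 0.001], [0.225, 0.974, -0.001], [-0.002, -0.001, -1.0]]
shift in tool axes [0.0007 0.0014 0.0033]
0.039341013654632245 13.780344128608704 [-1.82640103  0.89362501  6.67767673] [ 0.03414674  0.16350286 -0.05342047]
[([245.1, 263.2], 5881, [224, 160, 39, 219]), ([308.1, 263.2], 5875, [290, 160, 39, 219])]
```

step_arm([
  {"tx": 0,"ty": 0,"tz": -0.01,"rx": 0,"ry": 0,"rz": 0,"claw": 0.039},
  {"tx": 0,"ty": 0,"tz": -0.025,"rx": 0,"ry": 0,"rz": 0,"claw": 0.039},
  {"tx": 0,"ty": 0,"tz": -0.03,"rx": 0,"ry": 0,"rz": 0,"claw": 0.039},
  {"tx": 0,"ty": 0,"tz": -0.03,"rx": 0,"ry": 0,"rz": 0,"claw": 0.039},
  {"tx": 0,"ty": 0,"tz": -0.03,"rx": 0,"ry": 0,"rz": 0,"claw": 0.039},
])

```text
clock: 15.5
tcp_pos: [0.4773, -0.279, 0.1672]
tcp_rot: [0.113, 0.994, 0.0, -0.0]
ft_force: [-0.2, -0.2, -1.7]
opening: 0.0392
finger_force: 12.2
```

step_arm([
  {"tx": 0,"ty": 0,"tz": 0,"rx": 0,"ry": 0,"rz": 0,"claw": 0.039},
  {"tx": 0,"ty": 0,"tz": 0,"rx": 0,"ry": 0,"rz": 0,"claw": 0.039},
  {"tx": 0,"ty": 0,"tz": 0,"rx": 0,"ry": 0,"rz": 0,"claw": 0.039},
])

```text
clock: 15.88
tcp_pos: [0.4768, -0.2788, 0.1647]
tcp_rot: [0.113, 0.994, 0.001, -0.001]
ft_force: [-0.5, -0.9, -2.9]
opening: 0.0392
finger_force: 12.2
```

```bash
cat > hand.py <<'E'
from h import *
s0=readout.sense();print(s0["clock"],s0["opening"],s0["finger_force"],s0["ft_force"].round(2),s0["tcp_pos"].round(4))
im,K,C,s=shot("wrist"); r=viewer.read_camera("wrist"); E=r["hand_eye"]
m=redmask(im); 
for b in blobs(m,300): print(b)
n,l,st,c=cv2.connectedComponentsWithStats(m.astype(np.uint8))
big=[i for i in range(1,n) if st[i,4]>3000]
# ball ends: fit circle to the upper outline of each handle; midline from centroid rows; tool frame, plane at tool z of handle mid
P=[]
for i in big:
    t=st[i,1]; ys,xs=np.where(l==i); k=ys<t+34
    (u,v),rad=cv2.minEnclosingCircle(np.c_[xs[k],ys[k]].astype(np.float32)); P.append((u,v)); print("ball",u,v,rad)
def tool(uv,zt):
    d=E[:3,:3]@np.linalg.solve(K,[*uv,1.]); o=E[:3,3]; return o+d*(zt-o[2])/d[2]
for zt in (-.006,-.010):
    B=np.array([tool(p,zt) for p in P]); print("zt",zt,"balls",B[:,:2].round(4).tolist(),"mid",B.mean(0)[:2].round(4),"sep",np.linalg.norm(B[0]-B[1]).round(4))
rows=np.arange(190,330,10); md=[]
mm=np.isin(l,big)
for q in rows:
    cc=np.where(mm[q])[0]; md.append(tool(((cc[0]+cc[-1])/2,q),-.006)[:2])
md=np.array(md); p=np.polyfit(md[:,0],md[:,1],1); print("midline y=",p.round(4),"at x=-.115:",np.polyval(p,-.115).round(4))
E
python3 hand.py
```

```text
15.875 0.03918790370560126 12.249704003334045 [-0.47 -0.86 -2.91] [ 0.4768 -0.2788  0.1647]
([245.2, 263.3], 5851, [224, 161, 39, 218])
([307.9, 262.8], 5831, [290, 160, 39, 219])
([11.7, 230.2], 1651, [0, 178, 36, 90])
ball 242.61776733398438 180.26873779296875 20.149534225463867
ball 309.3938903808594 179.89549255371094 20.378488540649414
zt -0.006 balls [[0.0547, -0.014], [0.0549, 0.013]] mid [ 0.0548 -0.0005] sep 0.027
zt -0.01 balls [[0.0557, -0.0135], [0.0558, 0.0126]] mid [ 0.0557 -0.0005] sep 0.0261
midline y= [-0.0068 -0.0001] at x=-.115: 0.0006
```

Run:
```python
from h import *
im,K,C,s=shot("side")
print(onplane(K,C,(217,180),.03),onplane(K,C,(182,202),0))
plan([.43,.174,.165])
```

```text
[0.54874486 0.43593966 0.03      ] [0.38060471 0.44758609 0.        ]
t 16.025 tcp [ 0.4773 -0.2792  0.1656] q [-0.664 -0.058  1.854 -0.     1.347 -2.008] axes [[-0.974, 0.225, -0.001], [0.225, 0.974, 0.001], [0.002, 0.001, -1.0]]
shift in tool axes [0.148  0.4309 0.0012]
```

step_arm([
  {"tx": 0.006,"ty": 0.018,"tz": 0,"rx": 0,"ry": 0,"rz": 0,"claw": 0.039},
  {"tx": 0.0123,"ty": 0.036,"tz": 0,"rx": 0,"ry": 0,"rz": 0,"claw": 0.039},
  {"tx": 0.0123,"ty": 0.036,"tz": 0,"rx": 0,"ry": 0,"rz": 0,"claw": 0.039},
  {"tx": 0.0123,"ty": 0.036,"tz": 0,"rx": 0,"ry": 0,"rz": 0,"claw": 0.039},
  {"tx": 0.0123,"ty": 0.036,"tz": 0,"rx": 0,"ry": 0,"rz": 0,"claw": 0.039},
])

```text
clock: 16.65
tcp_pos: [0.4598, -0.1072, 0.1668]
tcp_rot: [0.113, 0.994, 0.0, 0.0]
ft_force: [0.4, -0.2, -1.6]
opening: 0.0395
finger_force: 12.2
```

step_arm([
  {"tx": 0.0123,"ty": 0.036,"tz": 0,"rx": 0,"ry": 0,"rz": 0,"claw": 0.039},
  {"tx": 0.0123,"ty": 0.036,"tz": 0,"rx": 0,"ry": 0,"rz": 0,"claw": 0.039},
  {"tx": 0.0123,"ty": 0.036,"tz": 0,"rx": 0,"ry": 0,"rz": 0,"claw": 0.039},
  {"tx": 0.0123,"ty": 0.036,"tz": 0,"rx": 0,"ry": 0,"rz": 0,"claw": 0.039},
  {"tx": 0.0123,"ty": 0.036,"tz": 0,"rx": 0,"ry": 0,"rz": 0,"claw": 0.039},
])

```text
clock: 17.27
tcp_pos: [0.44, 0.0818, 0.1668]
tcp_rot: [0.113, 0.994, 0.0, 0.0]
ft_force: [0.0, -0.3, -2.0]
opening: 0.0394
finger_force: 12.2
```

step_arm([
  {"tx": 0.0123,"ty": 0.036,"tz": 0,"rx": 0,"ry": 0,"rz": 0,"claw": 0.039},
  {"tx": 0.0123,"ty": 0.036,"tz": 0,"rx": 0,"ry": 0,"rz": 0,"claw": 0.039},
  {"tx": 0.0067,"ty": 0.0169,"tz": 0,"rx": 0,"ry": 0,"rz": -0.052,"claw": 0.039},
  {"tx": 0,"ty": 0,"tz": 0,"rx": 0,"ry": 0,"rz": 0,"claw": 0.039},
  {"tx": 0,"ty": 0,"tz": 0,"rx": 0,"ry": 0,"rz": 0,"claw": 0.039},
])

```text
clock: 17.9
tcp_pos: [0.4301, 0.1734, 0.1667]
tcp_rot: [0.087, 0.996, -0.0, 0.0]
ft_force: [0.4, 0.4, -1.0]
opening: 0.0392
finger_force: 12.2
```

```bash
python3 hand.py
python3 - <<'E'
from h import *
plan([.4735,.174,.103])
E
```

```text
17.9 0.039221799963269764 12.222876995801926 [ 0.44  0.45 -1.01] [0.4301 0.1734 0.1667]
([245.2, 263.4], 5911, [224, 161, 39, 218])
([307.9, 263.6], 5934, [290, 160, 39, 219])
ball 242.19468688964844 180.11505126953125 20.583351135253906
ball 309.3938903808594 179.89549255371094 20.378488540649414
zt -0.006 balls [[0.0548, -0.0141], [0.0549, 0.013]] mid [ 0.0548 -0.0005] sep 0.0272
zt -0.01 balls [[0.0557, -0.0137], [0.0558, 0.0126]] mid [ 0.0558 -0.0005] sep 0.0263
midline y= [-0.0059 -0.0002] at x=-.115: 0.0005
t 18.0 tcp [0.4304 0.173  0.1668] q [ 2.220e-01 -2.910e-01  2.055e+00 -1.000e-03  1.377e+00 -1.173e+00] axes [[-0.985, 0.175, 0.0], [0.175, 0.985, -0.0], [-0.0, -0.0, -1.0]]
shift in tool axes [-0.0422  0.0085  0.0638]
```

step_arm([
  {"tx": 0,"ty": 0.004,"tz": 0.02,"rx": 0,"ry": 0,"rz": 0,"claw": 0.039},
  {"tx": 0,"ty": 0.0045,"tz": 0.025,"rx": 0,"ry": 0,"rz": 0,"claw": 0.039},
  {"tx": -0.01,"ty": 0,"tz": 0.0155,"rx": 0,"ry": 0,"rz": 0,"claw": 0.039},
  {"tx": -0.0162,"ty": 0,"tz": 0,"rx": 0,"ry": 0,"rz": 0,"claw": 0.039},
  {"tx": -0.016,"ty": 0,"tz": 0,"rx": 0,"ry": 0,"rz": 0,"claw": 0.039},
])

```text
clock: 18.62
tcp_pos: [0.4754, 0.174, 0.1074]
tcp_rot: [0.088, 0.996, 0.0, 0.001]
ft_force: [-0.5, 0.3, -1.5]
opening: 0.0393
finger_force: 12.2
```

step_arm([
  {"tx": 0,"ty": 0,"tz": 0,"rx": 0,"ry": 0,"rz": 0,"claw": 0.039},
  {"tx": 0,"ty": 0,"tz": 0,"rx": 0,"ry": 0,"rz": 0,"claw": 0.039},
  {"tx": 0,"ty": 0,"tz": 0,"rx": 0,"ry": 0,"rz": 0,"claw": 0.039},
])

```text
clock: 19.0
tcp_pos: [0.4733, 0.1747, 0.1066]
tcp_rot: [0.087, 0.996, -0.0, 0.0]
ft_force: [0.1, 0.9, -2.1]
opening: 0.0394
finger_force: 12.2
```

Run:
```python
from h import *
plan([.4735,.174,.097]); print(readout.sense()["ft_force"])
tiles=[]
for n in ("side","scene"):
    fr=[shot(n) for _ in range(4)]; im=np.mean([f[0].astype(float) for f in fr],0); K,C=fr[0][1],fr[0][2]
    np.savez(f"f_{n}.npz",im=im,K=K,C=C)
    pts={"hl":(.5901,.162,.0725),"hr":(.5874,.1462,.0725),"dot":(.6172,.1497,.07),"tcp":readout.sense()["tcp_pos"]}
    print(n,{k:proj(K,C,np.array(p)).round(1).tolist() for k,p in pts.items()})
    u,v=proj(K,C,np.array([.589,.154,.08])).round().astype(int); print("crop origin",u-25,v-35)
    c=im[v-35:v+25,u-25:u+25].clip(0,255).astype(np.uint8)
    tiles.append(cv2.resize(c,(400,480),interpolation=cv2.INTER_CUBIC))
cv2.imwrite("pics/fin.png",np.hstack(tiles))
```

```text
t 19.0 tcp [0.4733 0.1747 0.1066] q [ 0.206 -0.112  2.01  -0.     1.243 -1.19 ] axes [[-0.985, 0.174, 0.0], [0.174, 0.985, -0.0], [-0.0, -0.0, -1.0]]
shift in tool axes [-0.0003 -0.0006  0.0096]
[ 0.11822265  0.9003648  -2.12395601]
side {'hl': [271.7, 191.7], 'hr': [274.2, 193.5], 'dot': [279.2, 190.6], 'tcp': [245.3, 195.4]}
crop origin 248 156
scene {'hl': [344.1, 220.4], 'hr': [340.4, 222.3], 'dot': [348.5, 226.7], 'tcp': [319.6, 194.8]}
crop origin 318 185
```

View pics/fin.png

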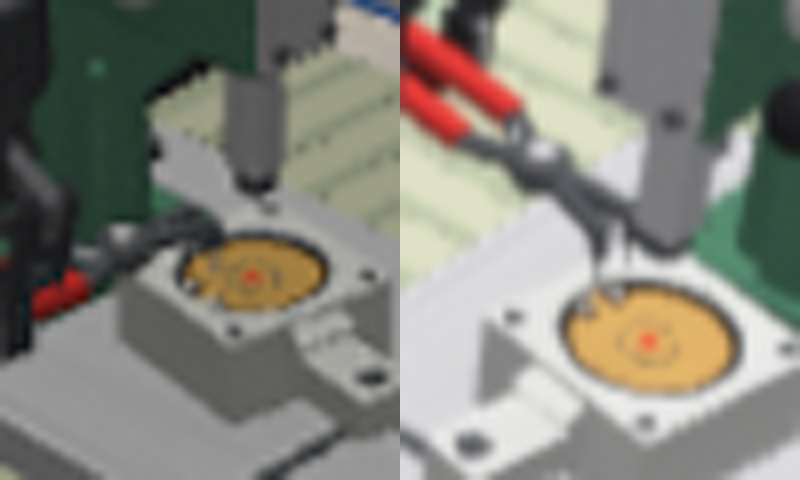

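The tiles show both pins hanging above the ears. In the scene tile the pin tips are near (594,285) and (626,262), with ears near (585,300) and (617,292), so the pins look a few mm too far forward. I'll go lower and measure at the pixel level.

step_arm([
  {"tx": 0.001,"ty": -0.0003,"tz": 0.004,"rx": 0,"ry": 0,"rz": 0,"claw": 0.039},
  {"tx": 0,"ty": -0.0003,"tz": 0.004,"rx": 0,"ry": 0,"rz": 0,"claw": 0.039},
  {"tx": 0,"ty": 0,"tz": 0,"rx": 0,"ry": 0,"rz": 0,"claw": 0.039},
  {"tx": 0,"ty": 0,"tz": 0,"rx": 0,"ry": 0,"rz": 0,"claw": 0.039},
])

```text
clock: 19.9
tcp_pos: [0.4725, 0.1741, 0.0983]
tcp_rot: [0.087, 0.996, -0.0, 0.0]
ft_force: [0.0, -0.5, -2.2]
opening: 0.0391
finger_force: 12.2
```

Run:
```python
from h import *
s=readout.sense();print(s["tcp_pos"].round(4),s["ft_force"],s["finger_force"])
for n,(r0,r1,c0,c1) in (("scene",(206,230,334,356)),("side",(178,198,262,286))):
    fr=[shot(n) for _ in range(4)]; im=np.mean([f[0].astype(float) for f in fr],0); K,C=fr[0][1],fr[0][2]
    np.savez(f"g_{n}.npz",im=im,K=K,C=C)
    g=cv2.cvtColor(im.astype(np.uint8),cv2.COLOR_BGR2GRAY)
    print(n,"cols",c0,c1-1)
    for r in range(r0,r1): print(r," ".join("%3d"%x for x in g[r,c0:c1]))
    print([b for b in blobs(redmask(im),3) if abs(b[0][0]-(348 if n=="scene" else 279))<6 and 185<b[0][1]<232])
    m=redmask(im,40); w=np.where(m[r0:r1,c0:c1],im[r0:r1,c0:c1,2]-im[r0:r1,c0:c1,1],0); yy,xx=np.mgrid[r0:r1,c0:c1]
    print("dot",(w*xx).sum()/w.sum(),(w*yy).sum()/w.sum())
    for k,p in {"dot":(.6172,.1497,.07),"hl":(.5901,.162,.0725),"hr":(.5874,.1462,.0725)}.items(): print(k,proj(K,C,np.array(p)).round(2),"+7mm",proj(K,C,np.array(p)+[0,0,.007]).round(2),"+7,x+5",proj(K,C,np.array(p)+[.005,0,.007]).round(2))
```

```text
[0.4725 0.1741 0.0983] [ 0.00986924 -0.47493274 -2.18457632] 12.232401072978973
scene cols 334 355
206 171 182 166 110 126 191 211 213 217 219 219 219 218 208 148 125 124 124 123 122 117 117
207 113 113 110  97 112 170 217 217 218 218 219 219 218 199 137 124 123 123 122 121 117 118
208  83  85  89  94 102 144 186 201 214 219 219 219 214 185 133 124 122 123 123 119 117 120
209  60  62  75  91  92  99 122 157 189 207 217 217 212 179 130 124 123 124 122 117 117 121
210  75  70  70  85  92  86  87 102 132 166 190 203 205 163 128 123 123 123 122 117 117 119
211 148 141 109  76  86  93  79  75  87 103 131 161 179 147 126 124 123 123 122 117 116 117
212 209 203 171 109  77  86  91  76  64  75  89 105 122 129 123 123 123 123 122 117 116 116
213 216 217 208 167 107  79  89  91  81  88  77  78  89 102 108 117 123 123 120 117 114 115
214 218 219 219 208 165 107  80  90 100 130 136  82  74  97  80  98 112 125 116 106 104 119
215 220 220 219 217 207 165 107  80  91 142 191 102  76 111  74  66  84 107  97  85  92 118
216 219 219 218 218 216 206 163  88  76 127 203 112  94 155 132  92  72  75  83 1
[... 3066 characters left out ...]
4 120 126 127 126 128 100 101
194 131 101  94  94  95  93  91 102 128 164 168 163 137 119 101 111 114 113 113 136 127 107 140 150
195 129  99  92  93  95  94  93  92  96 126 152 165 157 154 147 152 152 151 149 159 158 154 147 146
196 129  99  93  94  92  94  94  93  92  96 110 137 164 169 141 133 160 167 167 168 151 129 130 153
197 130  99  93  95  93  94  93  93  94  92  90 101 127 166 116  78 138 155 147 129 110  94 124 164
[([279.0, 190.0], 3, [278, 190, 3, 1])]
dot 279.0028184892897 190.21871476888387
dot [279.21 190.56] +7mm [279.18 188.96] +7,x+5 [280.12 188.43]
hl [271.7  191.67] +7mm [271.65 190.06] +7,x+5 [272.61 189.53]
hr [274.24 193.54] +7mm [274.2  191.92] +7,x+5 [275.16 191.38]
```

step_arm([
  {"tx": 0.01,"ty": 0,"tz": -0.005,"rx": 0,"ry": 0,"rz": 0,"claw": 0.039},
  {"tx": 0.025,"ty": 0,"tz": 0,"rx": 0,"ry": 0,"rz": 0,"claw": 0.039},
  {"tx": 0.025,"ty": 0,"tz": 0,"rx": 0,"ry": 0,"rz": 0,"claw": 0.039},
  {"tx": 0,"ty": 0,"tz": 0,"rx": 0,"ry": 0,"rz": 0,"claw": 0.039},
  {"tx": 0,"ty": 0,"tz": 0,"rx": 0,"ry": 0,"rz": 0,"claw": 0.039},
])

```text
clock: 20.92
tcp_pos: [0.4139, 0.1847, 0.1039]
tcp_rot: [0.087, 0.996, 0.0, 0.001]
ft_force: [-0.9, -0.7, -0.9]
opening: 0.0396
finger_force: 12.2
```

```bash
cat > diff.py <<'E'
from h import *
import sys
s=readout.sense();print(s["clock"],s["tcp_pos"].round(4))
for n,(r0,r1,c0,c1) in (("scene",(210,228,336,352)),("side",(182,198,266,282))):
    A=np.load(f"ref_{n}.npz")["im"].mean(2); G=np.load(f"{sys.argv[1]}_{n}.npz")["im"].mean(2)
    print(n,"cols",c0,c1-1)
    d=G-A
    for r in range(r0,r1): print(r," ".join("%4d"%x for x in d[r,c0:c1]))
E
python3 - <<'E'
from h import *
for n in ("scene","side"):
    fr=[shot(n) for _ in range(4)]; np.savez(f"ref_{n}.npz",im=np.mean([f[0].astype(float) for f in fr],0),K=fr[0][1],C=fr[0][2])
    im=np.load(f"ref_{n}.npz")["im"]; m=redmask(im,25); print(n,[b for b in blobs(m,3) if abs(b[0][0]-(348 if n=="scene" else 279))<6 and 185<b[0][1]<232])
    (r0,r1,c0,c1)=(214,228,336,352) if n=="scene" else (185,198,264,284)
    mn=im.min(2)
    for r in range(r0,r1): print(r," ".join("%3d"%x for x in mn[r,c0:c1]))
E
python3 diff.py g
```

```text
scene [([348.9, 227.3], 196, [339, 221, 20, 13])]
214 219 219 219 219 217 217 217 217 218 218 219 203 103  98 111 124
215 219 218 218 218 217 216 218 218 219 222 224 214  99  66  83 107
216 218 218 218 217 217 218 219 222 225 228 230 222 143  91  73  75
217 218 218 217 217 218 221 225 228 230 231 231 227 205 170 139 138
218 217 218 219 221 224 228 229 229 227 225 225 226 225 222 209 209
219 218 221 224 227 228 224 221 211 197 188 186 188 190 195 200 208
220 224 227 229 227 219 200 178 150 138 125  89  88  88  94 112 131
221 229 229 225 205 174 149 125 104 133 138  75  75  75  78  78  73
222 229 224 201 146 131 124 112  91 105 124  93 101 102 103  99  92
223 227 217 147  90 126 125 109 102  94  94 102 104 104 105 105 103
224 225 196  98  67  98  96  90 103 104 103 105 104 103 104 105 105
225 223 174  78  78  98  96 101 105 105 105 104 104 103 103 103 103
226 225 181  82  85 101 103 104 104 104 104 104 103  95  94 101 102
227 227 206 111  83  99 103 104 105 104 102 104 100  79  76  98 104
side [([279.4, 189.7], 99, [271, 186, 17, 8])]
185  35  45  55  53  91  94 139 155 168 151 126 106
[... 3263 characters left out ...]
 -3    2    0   -1    0    0
190 -105  -25    1    3    2    0   -2    1  -13  -11   -2    0    0    0    0    0
191  -30    0    2    0    0    0    1    0  -11  -10   -2    1    0   -1    0    0
192    2    1    0    0    0    0    0    0   -3   -3   -1    0   -1   -1    0    0
193    0    0    0    0    0    0    0    0    0    0    0    0    0    0    0    0
194    0    0    0    0   -1    0    0    0    0    0    0    0    0   -1    0    0
195    1    0    0    0    0    0    0   -1    0    0    0    0    0    0    0    0
196    0    0    0    0    0    0    0    0   -1    0    0    1   -1    0    0   -1
197   -1    0    0   -1    0    0    0    0    0    0    0    0    0    0    0   -1
```

Run:
```python
from h import *
plan([.4697,.1744,.0975])
```

```text
t 21.325 tcp [0.4136 0.1845 0.1033] q [ 0.255 -0.245  2.131 -0.     1.256 -1.14 ] axes [[-0.985, 0.174, 0.0], [0.174, 0.985, -0.0], [-0.0, -0.0, -1.0]]
shift in tool axes [-0.057  -0.0002  0.0058]
```

step_arm([
  {"tx": -0.015,"ty": 0,"tz": 0,"rx": 0,"ry": 0,"rz": 0,"claw": 0.039},
  {"tx": -0.022,"ty": 0,"tz": 0,"rx": 0,"ry": 0,"rz": 0,"claw": 0.039},
  {"tx": -0.015,"ty": 0,"tz": 0,"rx": 0,"ry": 0,"rz": 0,"claw": 0.039},
  {"tx": -0.005,"ty": -0.0002,"tz": 0.003,"rx": 0,"ry": 0,"rz": 0,"claw": 0.039},
  {"tx": 0,"ty": 0,"tz": 0.0028,"rx": 0,"ry": 0,"rz": 0,"claw": 0.039},
])

```text
clock: 21.95
tcp_pos: [0.4695, 0.1743, 0.0971]
tcp_rot: [0.087, 0.996, -0.0, -0.0]
ft_force: [0.6, -0.1, -1.7]
opening: 0.0392
finger_force: 12.2
```

step_arm([
  {"tx": 0,"ty": 0,"tz": 0,"rx": 0,"ry": 0,"rz": 0,"claw": 0.039},
  {"tx": 0,"ty": 0,"tz": 0,"rx": 0,"ry": 0,"rz": 0,"claw": 0.039},
  {"tx": 0,"ty": 0,"tz": 0,"rx": 0,"ry": 0,"rz": 0,"claw": 0.039},
  {"tx": 0,"ty": 0,"tz": 0,"rx": 0,"ry": 0,"rz": 0,"claw": 0.039},
])

```text
clock: 22.45
tcp_pos: [0.4695, 0.1746, 0.0978]
tcp_rot: [0.087, 0.996, -0.0, 0.0]
ft_force: [-0.5, -0.6, -1.9]
opening: 0.0393
finger_force: 12.2
```

```bash
python3 - <<'E'
from h import *
plan([.4697,.1744,.0975])
P={"hl":(.5901,.162,.0725),"hr":(.5874,.1462,.0725)}
for n in ("scene","side"):
    fr=[shot(n) for _ in range(4)]; K,C=fr[0][1],fr[0][2]; np.savez(f"k_{n}.npz",im=np.mean([f[0].astype(float) for f in fr],0),K=K,C=C)
    for k,p in P.items():
        p=np.array(p); print(n,k,proj(K,C,p).round(2),[ (proj(K,C,p+d)-proj(K,C,p)).round(3).tolist() for d in np.eye(3)*.001])
E
python3 diff.py k; python3 hand.py | tail -4
```

```text
t 22.45 tcp [0.4695 0.1746 0.0978] q [ 0.208 -0.11   2.024 -0.     1.227 -1.188] axes [[-0.985, 0.174, 0.001], [0.174, 0.985, -0.0], [-0.001, -0.0, -1.0]]
shift in tool axes [-0.0003 -0.0001  0.0003]
scene hl [344.11 220.45] [[0.25, 0.143], [0.193, -0.139], [0.037, -0.241]]
scene hr [340.36 222.26] [[0.249, 0.145], [0.196, -0.14], [0.036, -0.242]]
side hl [271.7  191.67] [[0.191, -0.107], [-0.192, -0.099], [-0.007, -0.229]]
side hr [274.24 193.54] [[0.191, -0.109], [-0.195, -0.1], [-0.006, -0.23]]
22.85 [0.4695 0.1745 0.0976]
scene cols 336 351
210 -135 -127 -128 -135 -131 -114  -88  -55  -29  -15   -3    0    0    0    0    0
211 -111 -131 -128 -133 -148 -144 -129 -113  -89  -58  -23   -2    0    0    0    0
212  -52 -113 -136 -130 -136 -145 -148 -139 -128 -108  -69   -9    0    0    0    0
213  -10  -56 -123 -134 -126 -122 -114 -120 -145 -140 -103  -11    0    0    0   -1
214    0  -12  -64 -124 -133 -121  -85  -65 -119 -150 -102   -9    0    0    0    0
215    0   -1  -13  -65 -130 -144 -106  -38  -98 -144  -92   -9    0    0    0    0
216    0    0   -1  -17  -87 -150 -116  -40  
[... 1904 characters left out ...]

193    0    1    0    0    0    0    0    0   -4   -1    0    0   -1   -1    0    0
194    0    0    0    0    0    0    0    0    0    0    0   -1    0    0    0    0
195    0    0    0    0    0    0    0    0    0    0    0    0    0    0    0    0
196    0   -1    1    0    0   -1    0    0   -1    0    0    0    0    0    0    0
197    0    0    0   -1   -1    0    0    0    0    0    0    0    0    0    0    0
ball 309.3938903808594 179.89549255371094 20.378488540649414
zt -0.006 balls [[0.0546, -0.014], [0.0549, 0.013]] mid [ 0.0548 -0.0005] sep 0.0271
zt -0.01 balls [[0.0555, -0.0136], [0.0558, 0.0126]] mid [ 0.0557 -0.0005] sep 0.0262
midline y= [-0.0069 -0.0001] at x=-.115: 0.0007
```

Run:
```python
from workcell import order
print(order.hand_in())
```

```text
the job is handed in; nothing more can be done
None
```

I handed the job in at about 23 s, but the hand-in reported no verdict. By my last measurements the red dot is about 1 mm from the ram axis with the housing let go. The pliers are held in the air with their pins within about 1 mm of the hole centres, 4–6 mm above them and about 16 mm apart.

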